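Charge the deburring tub and start it

ROBOT

A 6-joint arm with a two-finger parallel gripper is mounted at the origin on the work surface. World frame = base frame: x ahead of the robot, y to its left, z up, the work surface at z = 0. Lengths are in m, angles in rad, forces in N, time in s.
With the tool pointing down it reaches from about 0.3 to 0.775 m from the base axis. Payload 14.6 kg.
Tool frame: the origin (TCP) lies between the finger pads; the fingertips stand 22 mm ahead of it and the grasp point (between the pads) lies 3 mm ahead of it; z points along the fingers, y is the line along which they close (so a half turn about z gives the same grasp; the last joint's range is limited). The gripper opens to 85 mm and grips with 20 to 120 N. Pads are 22 mm wide; open, the fingers measure 114 mm over their backs; the gripper's body (76 mm by 85 mm) begins 54 mm behind the grasp point. The pads swing forward as they close: fully open they stand 13 mm farther back than shut.
Start: joints at [1.163, 0.3, 1.521, -0, 1.321, -0.067], TCP at [0.184, 0.518, 0.222] pointing down, gripper open.
Joint ranges: [-3.03, 3.03], [-0.79, 2.21], [0.23, 2.52], [-1.04, 4.18], [0, 3.07], [-2.55, 2.55]. Speed limits (rad/s): [2.22, 2.22, 2.57, 3.14, 3.14, 3.14].

INTERFACE

Orientations are given as a unit quaternion [w, x, y, z].
In Python, from rig import ctrl gives the robot as it stands. The module is installed in compiled form; this text tells all that it offers.
- The arm moves only by the tool play_rows, never from a script. Its argument "steps" is a list that holds one entry, the list of rows, each a list of 6 numbers: the shift along the world's x, y, z normalised to -1 to 1, where 1 is 0.025 m, then the turn, a rotation vector about the world's x, y, z normalised to -1 to 1, where 1 is 6 degrees. In form: [[[tx, ty, tz, ax, ay, az], ...]]. A call has 1 to 12 rows; each row shifts and turns the commanded pose from where the row before left it; what a row does not reach is not made up. A row lasts 1/10 s, in which the tool goes at most 50 mm and 8.59 degrees, less where a joint would pass 70% of its speed; a pose out of reach is approached as far as the arm can. A call with a number of a shift or a turn outside -1 to 1 is refused whole. A call with a gripper value outside its range is refused whole. "jaw" is the gripper's target within -1 to 1 (shut at 1, half-way at 0, fully open at -1), set as the call begins (left out, the last holds). The fingers move at their own pace and stop on an object; the grip force is fixed at half the most. Time passes only in rows, so rows that do not move let the fingers close. It gives the time, the measured TCP pose, the force, the opening and the grip force at its end, in the units of the state.
- ctrl.get_state(): the state, without advancing time (a new reading comes with each control period).
- ctrl.get_image(name): name is "scene" or "top" or "wrist"; returns a dict with "img" (384x512x3 uint8, red, green, blue), "mtx" (3x3 intrinsics, pixels), "pose" (4x4, takes a point from camera to world coordinates); the wrist camera has in their place "mount" (4x4, takes a point from camera to tool coordinates, whose origin is the TCP and whose axes are the flange's). Camera axes: x right, y up, looking along -z (the intrinsics and any distortion apply to the point x, -y, -z); pixel columns grow to the right and rows downward; lengths in m; the calibration is good to about 2 mm. The wrist camera is an equidistant fisheye: a pixel r from the principal point sees the ray r / f radians off the axis. A picture is of the moment at which its call begins: read the wrist's pose just before it. There is no depth.
- ctrl.hand_in(): hands the job in; it is judged then, once.
Trained networks look in a picture, given as the dict that the camera call returned (one of the last four; its "shot" number tells which), for a name from the list of things; names that differ only in an ending like _2 or _b are one class to them, and where a whole thing is asked for, a point or a joint stands for the part that bears it (a point fixed in the world has none). Each returns a list of dicts, best first, with "confidence" (0 to 1); they miss things now and then, are a little off and sometimes report something else, mostly with a low value. They report only what shows in the picture. A call takes as long as a camera call. They do not tell look-alikes from the thing itself.
- ctrl.spot_in(target, picture): "position" ([row, column] in pixels, amid what is visible of it).
The state is a dict: "time_s": time; "joints": joint angles; "joint_vel": joint speeds; "tau": joint torques, N m; "eef_pos": TCP position; "orientation": TCP orientation; "wrist_force": force on the tool from outside, world axes, zero at the start; "torque": the same for the moment, N m; "width": finger opening in m; "finger_force": force on a finger pad.
Only numpy, scipy, OpenCV 4.12 (cv2) and the standard library are available. Lean on these libraries where they do the work, as an engineer would, in place of code of your own. Each camera call takes 0.05 s, during which the arm holds its last target. There are 200 camera calls.

TASK

Collect all the loose T-nut blanks from the bench into the handled cup with the others, then take the cup by its handle, pour the whole batch into the deburring tub and stand the empty cup upright in the middle of its tray; should a blank go astray, it too belongs in the tub. Once every blank is in the tub, start the machine at the lever-lock switch: pull the collar up, flip the lever right over to the other side and let the collar drop home. Leave the other things on the bench where they are.

Things in the scene. Friction and masses are not known exactly. Their poses are not given: they have to be found in the camera images.
- tub_floor (a point): grey open round vibrating deburring tub, fixed on the bench; this point is the centre of its inside floor, 52 mm above the bench. Outside it is 176 mm wide low down (on a round base 200 mm wide), 220 mm at the rim; wall 6 mm, inside 78 mm deep
- tub_mouth (a point): centre of the tub's mouth, level with its rim 130 mm above the bench; inner mouth 208 mm wide
- tray_top (a point): centre of the upper face of the cup's tray: a square dark steel plate 150 x 150 mm, 4 mm thick, fixed on the bench
- cup_base (a point): steel handled cup, loose, 0.18 kg; this point is the centre of its underside. x points from the handle to the cup, z up. Outside 70 mm wide at the foot and 120 mm at the rim, 85 mm high, wall 3 mm, floor 6 mm thick
- cup_mouth (a point): centre of the cup's mouth, level with its rim, 85 mm above its underside, same axes
- cup_handle (a point): point to hold on the cup's black bar handle, 112 mm from the cup's axis (along -x of the cup) and 68 mm above its underside, same axes. The bar sticks straight out level, is 14 mm thick (y), 24 mm tall (z), and runs from the cup's wall to 144 mm from the axis
- in0_mid (a point): aluminium T-nut blank, 22 g: a foot 26 (x) x 22 (y) x 9 mm with a neck 26 (x) x 12 (y) x 8 mm along its middle, 17 mm high in all; this point is its centre, half-way up, z up when it lies on its foot. In the cup at the start
- in1_mid (a point): aluminium T-nut blank, 22 g: a foot 26 (x) x 22 (y) x 9 mm with a neck 26 (x) x 12 (y) x 8 mm along its middle, 17 mm high in all; this point is its centre, half-way up, z up when it lies on its foot. In the cup at the start
- in2_mid (a point): aluminium T-nut blank, 22 g: a foot 26 (x) x 22 (y) x 9 mm with a neck 26 (x) x 12 (y) x 8 mm along its middle, 17 mm high in all; this point is its centre, half-way up, z up when it lies on its foot. In the cup at the start
- stray0_mid (a point): aluminium T-nut blank, 22 g: a foot 26 (x) x 22 (y) x 9 mm with a neck 26 (x) x 12 (y) x 8 mm along its middle, 17 mm high in all; this point is its centre, half-way up, z up when it lies on its foot. Lying loose on the bench at the start; may be absent
- stray1_mid (a point): aluminium T-nut blank, 22 g: a foot 26 (x) x 22 (y) x 9 mm with a neck 26 (x) x 12 (y) x 8 mm along its middle, 17 mm high in all; this point is its centre, half-way up, z up when it lies on its foot. Lying loose on the bench at the start; may be absent
- stray2_mid (a point): aluminium T-nut blank, 22 g: a foot 26 (x) x 22 (y) x 9 mm with a neck 26 (x) x 12 (y) x 8 mm along its middle, 17 mm high in all; this point is its centre, half-way up, z up when it lies on its foot. Lying loose on the bench at the start; may be absent
- stray3_mid (a point): aluminium T-nut blank, 22 g: a foot 26 (x) x 22 (y) x 9 mm with a neck 26 (x) x 12 (y) x 8 mm along its middle, 17 mm high in all; this point is its centre, half-way up, z up when it lies on its foot. Lying loose on the bench at the start; may be absent
- stray4_mid (a point): aluminium T-nut blank, 22 g: a foot 26 (x) x 22 (y) x 9 mm with a neck 26 (x) x 12 (y) x 8 mm along its middle, 17 mm high in all; this point is its centre, half-way up, z up when it lies on its foot. Lying loose on the bench at the start; may be absent
- stray5_mid (a point): aluminium T-nut blank, 22 g: a foot 26 (x) x 22 (y) x 9 mm with a neck 26 (x) x 12 (y) x 8 mm along its middle, 17 mm high in all; this point is its centre, half-way up, z up when it lies on its foot. Lying loose on the bench at the start; may be absent
- collar_grip (a point): black grooved round collar on the lever's steel stem, 22 mm wide, 30 mm long; this point is its centre, 47 mm from the pivot along the lever when down (lower end 32 mm, upper end 62 mm; the 8 mm stem ends at 81 mm). z points up along the lever, y along the pivot's axis. A pull of 4 to 8 N along the lever lifts it; a spring brings it down again
- switch_pivot (a point): pivot of the lever, centre of the top face of the grey switch box (110 x 90 mm, 60 mm high, fixed on the bench). x of the box is the direction in which the lever is flipped, y is the pivot's axis. A steel ridge 5 mm thick (x), 30 mm wide (y), stands 28 mm above the pivot in the middle, between the two lever positions
- lever (a joint): angle of the switch lever in rad: 0 off, leaning 0.45 rad from upright towards -x of the box; 0.9 on, leaning 0.45 rad towards +x. It stays where it is left; it cannot pass the ridge while the collar is down
- collar (a joint): lift of the collar along the lever in m: 0 down, 0.018 fully up; it clears the ridge when lifted 9 mm or more
Mind the look-alikes: they are no part of the job. Leave any yellow look-alike of the part that bears stray0_mid alone.

How it is judged:
By the outcome, as a careful person would: the job done as asked, in the order asked, and still so for the second after the job is handed in, with the robot touching nothing.
Of stray0, stray1, stray2, stray3, stray4, stray5 only 4 to 6 are there at a start; the rules pass over those that are not, and their reading is None.
At some moment in a run one of cup, stray0, stray1, stray2, stray3, stray4, stray5 may be knocked a few centimetres aside while the robot is not near it.
It also fails if it takes over 210 s, if anything falls off the work surface, if the arm or the gripper's body presses on something with over 40 N, if the wrist force passes 120 N, or if a joint passes its speed limit or range.

## Working session

There is one attempt and no reset: what is moved stays moved. The work goes in short steps, Python scripts to look and compute and a tool call to move; the robot and the scene stay as the last step left them, time stands still between calls to the robot, and variables do not carry over. Pictures are saved under pics/ and viewed, at most 14 in all, crops included, and the job is handed in when it is done.

Besides the shell and the picture viewer there is one more tool, called after "Emit:" as a command line: name --argument value ..., lists and objects as JSON in quotes. play_rows: Moves the arm, as the interface text tells. Scaled input: -1 to 1 covers 0.025 m each way for a shift and 6 degrees each way for a turn. Its arguments: {"type":"object","properties":{"steps":{"type":"array"},"jaw":{"type":"number"}},"required":["steps"]}

```bash
mkdir -p pics; cat > h.py <<'E'
import numpy as np, cv2
from rig import ctrl
def ray(im,px):
    P=np.array(im["pose"]);K=np.array(im["mtx"])
    d=np.array([(px[1]-K[0,2])/K[0,0],-(px[0]-K[1,2])/K[1,1],-1.])
    return P[:3,3],P[:3,:3]@d
def at(im,px,z):
    o,d=ray(im,px);return o+d*(z-o[2])/d[2]
def pix(im,p):
    P=np.array(im["pose"]);K=np.array(im["mtx"])
    c=P[:3,:3].T@(np.array(p)-P[:3,3]);return np.array([K[1,2]-K[1,1]*c[1]/-c[2],K[0,2]+K[0,0]*c[0]/-c[2]])
def save(im,n,box=None,s=1):
    a=im["img"][:,:,::-1]
    if box: a=a[box[0]:box[1],box[2]:box[3]]
    cv2.imwrite("pics/"+n,cv2.resize(a,None,fx=s,fy=s,interpolation=cv2.INTER_CUBIC))
E
python3 - <<'E'
from h import *
np.set_printoptions(precision=3,suppress=True)
S={}
for n in("scene","top"):
    im=ctrl.get_image(n);save(im,n+"0.png",None,1.5)
    print(n,np.array(im["pose"]),im["mtx"])
    for t,z in(("tub_mouth",.13),("tray_top",.004),("cup_base",0),("cup_mouth",.089),("cup_handle",.072),("stray0_mid",.0085),("collar_grip",.1),("switch_pivot",.06)):
        for r in ctrl.spot_in(t,im):
            if r["confidence"]>.15: print(t,round(r["confidence"],2),np.round(r["position"]),at(im,r["position"],z))
print(ctrl.get_state())
E
```

```text
scene [[ 0.821 -0.373  0.433  0.962]
 [ 0.571  0.523 -0.633 -0.586]
 [ 0.009  0.766  0.642  0.727]
 [ 0.     0.     0.     1.   ]] [[443.232   0.    255.487]
 [  0.    443.232 188.436]
 [  0.      0.      1.   ]]
tub_mouth 0.65 [143. 340.] [0.628 0.26  0.13 ]
tray_top 0.91 [337. 157.] [ 0.569 -0.321  0.004]
cup_base 0.86 [298. 138.] [ 0.476 -0.28   0.   ]
cup_mouth 0.7 [296. 138.] [ 0.533 -0.314  0.089]
cup_handle 0.82 [294. 138.] [ 0.518 -0.304  0.072]
stray0_mid 0.7 [296. 139.] [ 0.479 -0.279  0.008]
stray0_mid 0.53 [259. 181.] [ 0.484 -0.161  0.008]
stray0_mid 0.31 [229. 287.] [0.618 0.045 0.008]
collar_grip 0.69 [230. 288.] [ 0.665 -0.037  0.1  ]
collar_grip 0.52 [313. 148.] [ 0.577 -0.334  0.1  ]
collar_grip 0.28 [256. 295.] [ 0.711 -0.086  0.1  ]
switch_pivot 0.9 [256. 295.] [ 0.696 -0.055  0.06 ]
top [[-0.06   0.977 -0.205  0.301]
 [-0.998 -0.059  0.009  0.002]
 [-0.004  0.205  0.979  1.297]
 [ 0.     0.     0.     1.   ]] [[461.633   0.    253.805]
 [  0.    461.633 185.866]
 [  0.      0.      1.   ]]
tub_mouth 0.62 [179. 126.] [0.583 0.321 0.13 ]
tray_top 0.87 [203. 345.] [
[... 380 characters left out ...]
6 [203. 248.] [0.522 0.009 0.008]
stray0_mid 0.42 [212. 304.] [ 0.487 -0.147  0.008]
collar_grip 0.57 [143. 258.] [ 0.669 -0.028  0.1  ]
collar_grip 0.33 [188. 372.] [ 0.528 -0.321  0.1  ]
switch_pivot 0.85 [145. 257.] [ 0.677 -0.025  0.06 ]
{'time_s': 0.9, 'joints': array([ 1.163,  0.3  ,  1.521,  0.   ,  1.321, -0.067]), 'joint_vel': array([ 0.   ,  0.   , -0.   ,  0.001, -0.   , -0.002]), 'tau': array([  0.002, -54.337, -36.197,   0.   ,   0.001,   0.   ]), 'eef_pos': array([0.184, 0.518, 0.222]), 'orientation': array([-0.   ,  0.17 ,  0.986, -0.   ]), 'wrist_force': array([0.03 , 0.298, 0.049]), 'torque': array([-0.026,  0.   ,  0.025]), 'finger_force': 0.0, 'width': 0.08503808469301609}
```

View pics/scene0.png

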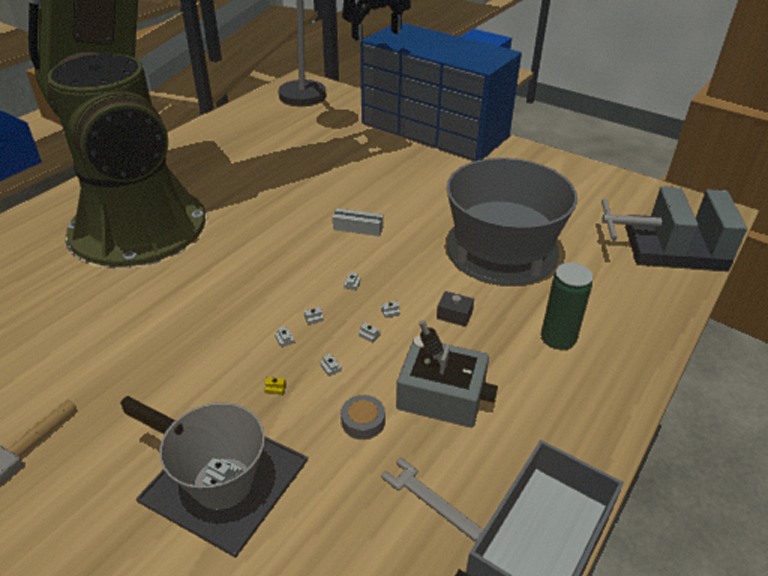

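View pics/top0.png

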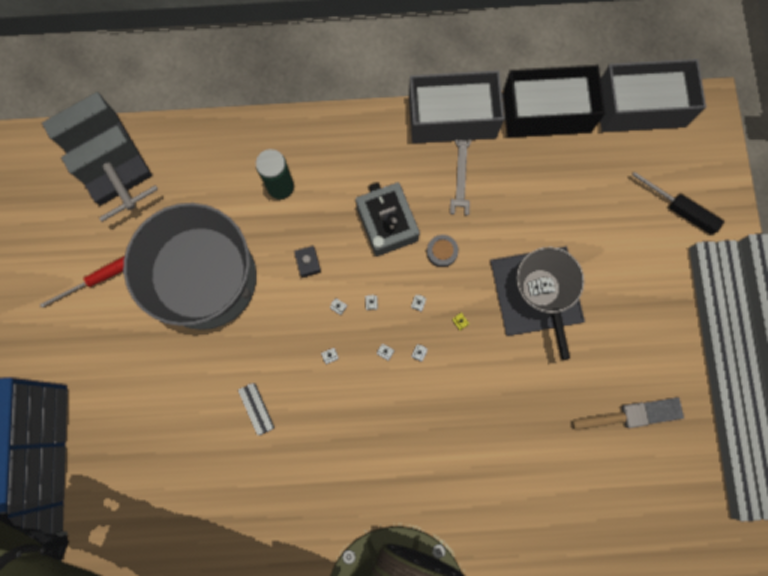

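The scene picture shows the cup with the blanks at about (205,455), handle towards (125,405), six bare-metal blanks around (353,281), (314,315), (285,337), (391,309), (369,332), (331,364), a yellow look-alike at (275,385), the switch at (440,380) and the tub at (510,215). The top picture shows the same six at (338,306), (371,302), (418,302), (330,355), (386,352), (419,352) and the yellow one at (461,321). The bar at (256,408) is too long to be a blank.

```bash
cat >> h.py <<'E'
def blobs(im,box,z,thr=60,smin=110,amin=25):
    r0,r1,c0,c1=box;a=cv2.resize(im["img"][r0:r1,c0:c1],None,fx=4,fy=4,interpolation=cv2.INTER_CUBIC)
    hsv=cv2.cvtColor(a,cv2.COLOR_RGB2HSV)
    m=((hsv[:,:,1]<thr)&(hsv[:,:,2]>smin)).astype(np.uint8)
    m=cv2.morphologyEx(m,cv2.MORPH_CLOSE,np.ones((7,7)))
    out=[]
    for c in cv2.findContours(m,cv2.RETR_EXTERNAL,cv2.CHAIN_APPROX_NONE)[0]:
        A=cv2.contourArea(c)/16
        if A<amin: continue
        pts=c[:,0,:]/4.+[c0,r0]-.375
        w=np.array([at(im,(p[1],p[0]),z)[:2] for p in pts],np.float32)
        (x,y),(ww,hh),ang=cv2.minAreaRect(w*1000)
        out.append((x/1000,y/1000,ww,hh,ang,A,pts.mean(0)))
    return out
E
python3 - <<'E'
from h import *
np.set_printoptions(precision=3,suppress=True)
T=ctrl.get_image("top");S=ctrl.get_image("scene")
print("top");[print(*np.round(b[:6],3),b[6]) for b in blobs(T,(190,250,205,320),.0125)]
print("scene");[print(*np.round(b[:6],3),b[6]) for b in blobs(S,(175,255,175,275),.010)]
a=T["img"][190:250,205,::-1]
A=cv2.resize(T["img"][190:250,205:320,::-1],None,fx=6,fy=6,interpolation=cv2.INTER_CUBIC)
B=cv2.resize(S["img"][175:265,170:285,::-1],None,fx=6,fy=6,interpolation=cv2.INTER_CUBIC)[:230*1]
B=cv2.resize(S["img"][175:265,170:285,::-1],(290,227));
cv2.imwrite("pics/c1.png",A)
B=np.hstack([cv2.resize(T["img"][105:255,225:400,::-1],(0,0),fx=2.2,fy=2.2,interpolation=2),cv2.resize(S["img"][205:355,235:335,::-1],(0,0),fx=2.2,fy=2.2,interpolation=2)])
C=np.hstack([cv2.resize(T["img"][120:175,232:287,::-1],(390,390),interpolation=2),cv2.resize(S["img"][205:290,255:340,::-1],(390,390),interpolation=2)])
cv2.imwrite("pics/c2.png",C)
E
```

```text
top
0.432 0.094 24.161 27.467 19.272 77.625 [219.471 236.719]
0.427 -0.072 23.25 28.414 59.809 77.094 [279.208 234.753]
0.432 -0.009 27.677 23.708 57.351 76.75 [256.474 234.256]
0.523 0.075 28.064 23.494 53.632 72.125 [225.1   203.925]
0.521 -0.077 23.137 29.022 66.157 72.875 [278.661 201.532]
0.527 0.011 22.56 28.251 89.063 70.844 [247.141 201.245]
scene
0.618 -0.026 20.947 40.692 32.946 63.656 [270.228 248.686]
0.518 -0.076 22.578 34.694 66.618 93.375 [220.295 242.42 ]
0.423 -0.07 23.565 36.195 60.855 79.156 [188.902 223.394]
0.525 0.012 30.514 27.521 4.742 69.375 [245.421 220.259]
0.432 -0.007 27.527 28.835 55.176 69.344 [208.692 209.022]
0.526 0.074 29.969 34.184 50.048 72.062 [259.882 205.318]
0.431 0.099 23.448 37.191 19.482 59.594 [234.466 186.289]
```

View pics/c1.png

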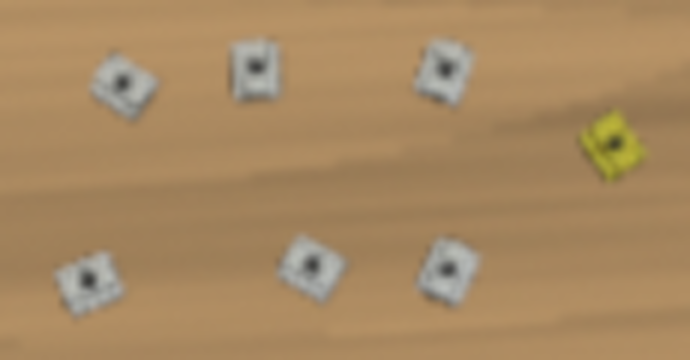

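View pics/c2.png

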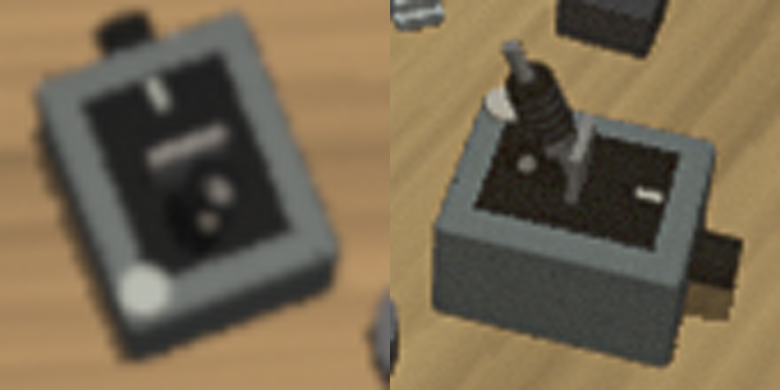

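The enlarged crop shows six bare aluminium T-nuts: they match the description and are the strays. The yellow one at (612,145) is the look-alike and stays. The switch crops show the lever leaning towards the robot from the ridge. Now I move to the first blank.

Emit:
play_rows --steps '[[[0.584, -0.998, 0, 0, 0, 0.377], [0.584, -0.998, 0, 0, 0, 0.377], [0.584, -0.998, 0, 0, 0, 0.377], [0.584, -0.998, 0, 0, 0, 0.377], [0.584, -0.998, 0, 0, 0, 0.377], [0.584, -0.998, 0, 0, 0, 0.377], [0.584, -0.998, 0, 0, 0, 0.377], [0.584, -0.998, 0, 0, 0, 0.377], [0.584, -0.998, 0, 0, 0, 0.377], [0.584, -0.998, 0, 0, 0, 0.377], [0.584, -0.998, 0, 0, 0, 0.377], [0.584, -0.998, 0, 0, 0, 0.377]]]' --jaw -0.3

```text
time_s: 2.2
eef_pos: [0.3595, 0.2179, 0.2222]
orientation: [0.0, -0.067, 0.998, 0.0]
wrist_force: [0.4, -0.4, 0.5]
width: 0.0554
finger_force: 0.0
```

Emit:
play_rows --steps '[[[0.584, -0.998, 0, 0, 0, 0.377], [0.584, -0.998, 0, 0, 0, 0.377], [0.584, -0.998, 0, 0, 0, 0.377], [0.584, -0.998, -0.5, 0, 0, 0.377], [0.584, -0.998, -0.7, 0, 0, 0.377], [0, 0, -1, 0, 0, 0], [0, 0, -1, 0, 0, 0], [0, 0, -1, 0, 0, 0], [0, 0, -0.7, 0, 0, 0], [0, 0, 0, 0, 0, 0], [0, 0, 0, 0, 0, 0]]]'

```text
time_s: 3.3
eef_pos: [0.4323, 0.0942, 0.1]
orientation: [0.0, -0.164, 0.986, -0.0]
wrist_force: [1.2, 0.3, 0.9]
width: 0.0556
finger_force: 0.0
```

```bash
cat >> h.py <<'E'
def R(q):
    from scipy.spatial.transform import Rotation as Ro
    return Ro.from_quat([q[1],q[2],q[3],q[0]]).as_matrix()
def st():
    import json
    s=ctrl.get_state();M=R(s["orientation"])
    open("log.jsonl","a").write(json.dumps([list(map(float,s["joints"])),list(map(float,s["eef_pos"])),list(map(float,s["orientation"]))])+"\n")
    print("t %.1f"%s["time_s"],"p",s["eef_pos"].round(4),"psi %.1f"%np.degrees(np.arctan2(M[1,1],M[0,1])),"tz",M[:,2].round(3),"w %.4f f %.1f"%(s["width"],s["finger_force"]),"F",np.round(s["wrist_force"],1),"j",np.round(s["joints"],2))
    return s,M
E
python3 - <<'E'
from h import *
s,M=st();W=ctrl.get_image("wrist");save(W,"w0.png",None,1.2);print(W["mtx"],W["mount"])
T=ctrl.get_image("top")
[print(*np.round(b[:6],3),b[6]) for b in blobs(T,(190,250,205,320),.0125)]
E
```

```text
t 3.3 p [0.4323 0.0942 0.1   ] psi 108.9 tz [ 0. -0. -1.] w 0.0556 f 0.0 F [1.2 0.3 0.9] j [ 0.13  0.22  1.94 -0.    0.98 -1.77]
[[297.31863964   0.         258.44603751]
 [  0.         297.31863964 189.26482949]
 [  0.           0.           1.        ]] [[-6.31547358e-04  9.55237573e-01  2.95839111e-01  7.44425900e-02]
 [ 9.99999771e-01  5.30749047e-04  4.21025403e-04  1.02343034e-05]
 [ 2.45162958e-04  2.95839309e-01 -9.55237689e-01 -1.51556033e-01]
 [ 0.00000000e+00  0.00000000e+00  0.00000000e+00  1.00000000e+00]]
0.427 -0.072 23.224 28.751 59.578 77.188 [279.24576271 234.72245763]
0.432 -0.009 27.535 23.73 55.658 76.438 [256.48060345 234.25646552]
0.521 -0.077 23.185 28.901 66.719 72.812 [278.65889831 201.53177966]
0.527 0.011 22.524 28.294 89.196 70.906 [247.143 201.249]
```

View pics/w0.png

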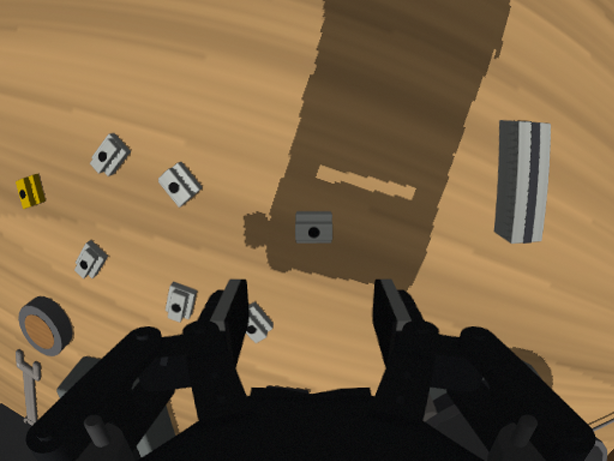

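The wrist picture shows the first blank at (314,227), squarely between the fingers with its long side along the closing line.

Emit:
play_rows --steps '[[[0, 0, -1, 0, 0, 0], [0, 0, -1, 0, 0, 0], [0, 0, -0.7, 0, 0, 0], [0, 0, -0.34, 0, 0, 0], [0, 0, 0, 0, 0, 0], [0, 0, 0, 0, 0, 0]]]'

```text
time_s: 4.0
eef_pos: [0.4326, 0.0943, 0.0244]
orientation: [0.001, -0.164, 0.986, -0.0]
wrist_force: [0.4, -0.2, 0.4]
width: 0.0558
finger_force: 0.0
```

Emit:
play_rows --steps '[[[0, 0, 0, 0, 0, 0], [0, 0, 0, 0, 0, 0], [0, 0, 0, 0, 0, 0], [0, 0, 0, 0, 0, 0], [0, 0, 0, 0, 0, 0], [0, 0, 0, 0, 0, 0]]]' --jaw 1

```text
time_s: 4.6
eef_pos: [0.432, 0.0942, 0.0235]
orientation: [-0.0, -0.164, 0.986, -0.0]
wrist_force: [0.3, -1.0, 0.1]
width: 0.0002
finger_force: 0.0
```

```bash
python3 - <<'E'
from h import *
np.set_printoptions(precision=3,suppress=True)
st()
T=ctrl.get_image("top");S=ctrl.get_image("scene")
# cup rim/tray, switch details: crops
A=np.hstack([cv2.resize(T["img"][150:250,320:420,::-1],(400,400),interpolation=2),cv2.resize(S["img"][250:370,80:200,::-1],(400,400),interpolation=2)])
cv2.imwrite("pics/cup.png",A)
E
```

```text
t 4.6 p [0.432 0.094 0.024] psi 108.9 tz [-0. -0. -1.] w 0.0002 f 0.0 F [ 0.3 -1.   0.1] j [ 0.13  0.36  1.98 -0.    0.8  -1.77]
```

View pics/cup.png

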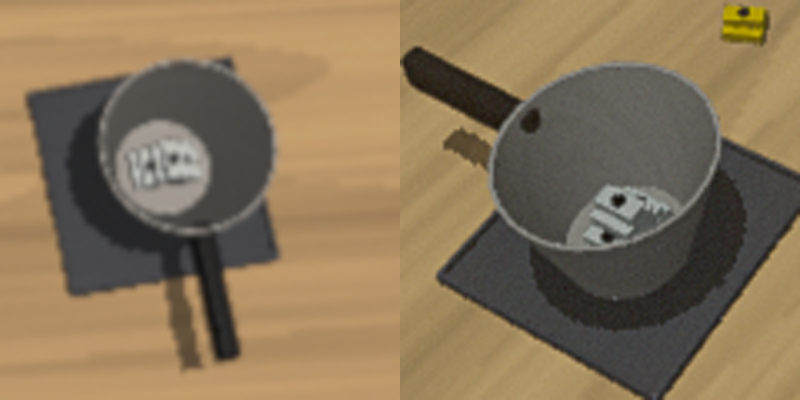

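The crop shows the cup rim centred at (187,148) left half, handle pointing down to (228,355), three blanks inside. The jaws closed empty, so I look from the wrist.

Emit:
play_rows --steps '[[[0, 0, 1, 0, 0, 0], [0, 0, 1, 0, 0, 0], [0, 0, 1, 0, 0, 0], [0, 0, 0, 0, 0, 0]]]' --jaw -0.3

```text
time_s: 5.1
eef_pos: [0.4334, 0.0944, 0.1012]
orientation: [0.002, -0.164, 0.986, -0.0]
wrist_force: [-0.2, -0.4, 0.2]
width: 0.0558
finger_force: 0.0
```

```bash
python3 - <<'E'
from h import *
np.set_printoptions(precision=3,suppress=True)
st();W=ctrl.get_image("wrist");save(W,"w1.png",None,1.2)
T=ctrl.get_image("top")
[print(*np.round(b[:6],3),b[6]) for b in blobs(T,(190,260,195,320),.0125)]
E
```

```text
t 5.1 p [0.433 0.094 0.101] psi 108.9 tz [ 0.005  0.001 -1.   ] w 0.0558 f 0.0 F [-0.2 -0.4  0.2] j [ 0.13  0.21  1.94  0.    0.98 -1.77]
0.427 -0.072 23.224 28.751 59.578 77.188 [279.246 234.722]
0.432 -0.009 27.535 23.73 55.658 76.5 [256.481 234.254]
0.521 -0.077 23.138 29.061 66.718 72.875 [278.659 201.538]
0.527 0.011 22.556 28.294 89.196 70.906 [247.143 201.249]
```

View pics/w1.png

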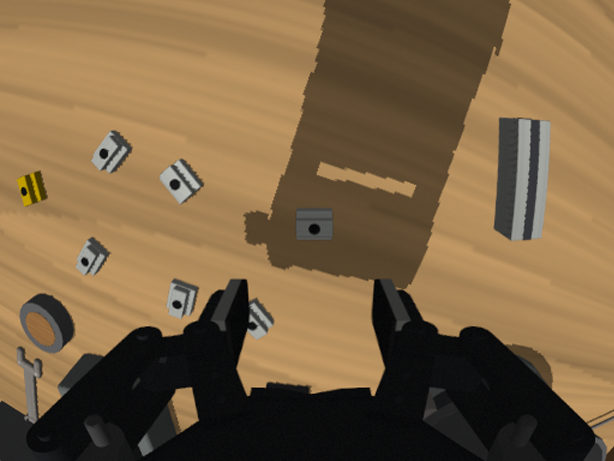

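```bash
cat >> h.py <<'E'
def wpix(W,s,p):
    M=R(s["orientation"]);t=M.T@(np.array(p)-s["eef_pos"]);m=np.array(W["mount"]);c=m[:3,:3].T@(t-m[:3,3])
    K=np.array(W["mtx"]);v=np.array([c[0],-c[1],-c[2]]);th=np.arctan2(np.hypot(v[0],v[1]),v[2]);u=v[:2]/np.hypot(v[0],v[1])*th
    return np.array([K[1,2]+K[1,1]*u[1],K[0,2]+K[0,0]*u[0]])
def wray(W,s,px,z):
    K=np.array(W["mtx"]);d=np.array([px[1]-K[0,2],px[0]-K[1,2]])/K[0,0];th=np.hypot(*d)+1e-9
    c=np.array([d[0]/th*np.sin(th),-d[1]/th*np.sin(th),-np.cos(th)]);m=np.array(W["mount"]);M=R(s["orientation"])
    o=M@m[:3,3]+s["eef_pos"];v=M@m[:3,:3]@c;return o+v*(z-o[2])/v[2]
E
python3 - <<'E'
from h import *
np.set_printoptions(precision=3,suppress=True)
s,M=st();W=ctrl.get_image("wrist")
for p in[(.432,.094),(.427,-.072),(.432,-.009),(.523,.075),(.521,-.077),(.527,.011)]:print(p,wpix(W,s,(*p,.0125))*1.2)
for q in[(227,314),(152,110),(183,180),(258,92),(299,181),(318,258)]:print(q,wray(W,s,np.array(q)/1.2,.0125))
S=ctrl.get_image("scene");print(pix(S,s["eef_pos"]+[0,0,-.02]))
A=cv2.resize(S["img"][130:230,180:300,::-1],None,fx=5,fy=5,interpolation=2);cv2.imwrite("pics/s1.png",A)
E
```

```text
t 5.2 p [0.432 0.094 0.098] psi 108.9 tz [ 0.001  0.    -1.   ] w 0.0553 f 0.0 F [-0.6  0.1 -0.2] j [ 0.13  0.22  1.94 -0.    0.98 -1.77]
(0.432, 0.094) [228.123 310.044]
(0.427, -0.072) [153.268 101.964]
(0.432, -0.009) [183.168 172.592]
(0.523, 0.075) [324.498 250.097]
(0.521, -0.077) [260.692  83.324]
(0.527, 0.011) [303.037 173.742]
(227, 314) [0.43  0.096 0.013]
(152, 110) [ 0.424 -0.065  0.013]
(183, 180) [ 0.43  -0.004  0.013]
(258, 92) [ 0.515 -0.068  0.013]
(299, 181) [0.521 0.016 0.013]
(318, 258) [0.515 0.079 0.013]
[165.24  233.774]
```

View pics/s1.png

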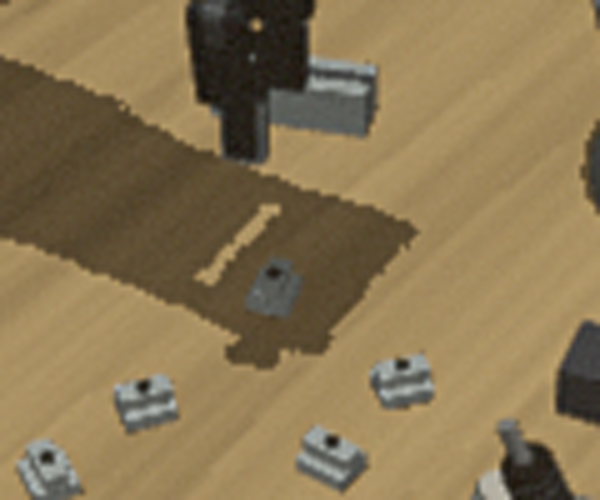

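Emit:
play_rows --steps '[[[0, 0, -1, 0, 0, 0], [0, 0, -1, 0, 0, 0], [0, 0, -0.8, 0, 0, 0], [0, 0, -0.2, 0, 0, 0], [0, 0, 0, 0, 0, 0], [0, 0, 0, 0, 0, 0]]]'

```text
time_s: 5.9
eef_pos: [0.4324, 0.0942, 0.024]
orientation: [0.0, -0.164, 0.986, -0.0]
wrist_force: [0.6, 0.1, 0.1]
width: 0.0556
finger_force: 0.0
```

Emit:
play_rows --steps '[[[0, 0, 0, 0, 0, 0], [0, 0, 0, 0, 0, 0], [0, 0, 0, 0, 0, 0]]]' --jaw 0.3

```text
time_s: 6.2
eef_pos: [0.4322, 0.0942, 0.0239]
orientation: [0.0, -0.164, 0.986, -0.0]
wrist_force: [0.3, 0.1, 0.6]
width: 0.0299
finger_force: 0.0
```

```bash
python3 - <<'E'
from h import *
s,M=st();W=ctrl.get_image("wrist");save(W,"w2.png",(150,330,130,390),3)
E
```

```text
t 6.2 p [0.4322 0.0942 0.0239] psi 108.9 tz [ 0.001  0.    -1.   ] w 0.0299 f 0.0 F [0.3 0.1 0.6] j [ 0.13  0.36  1.98  0.    0.8  -1.77]
```

View pics/w2.png

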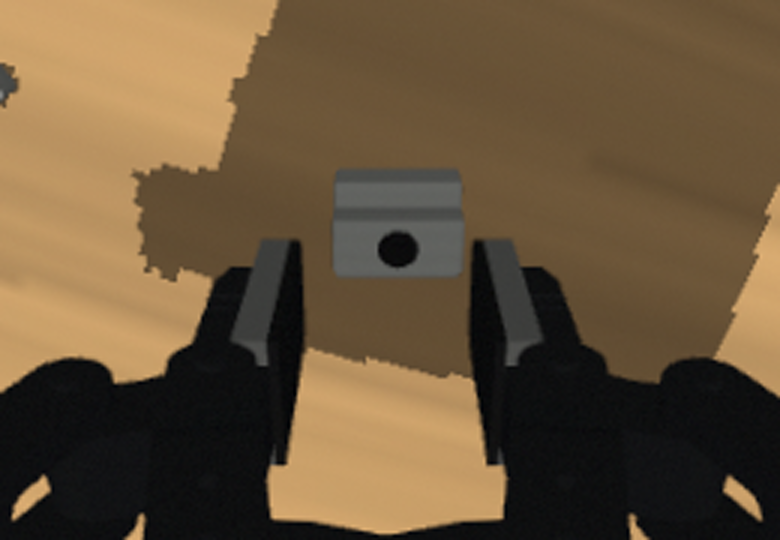

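```bash
python3 - <<'E'
from h import *
np.set_printoptions(precision=4,suppress=True)
s,M=st();W={"mtx":np.array([[297.3186,0,258.446],[0,297.3186,189.265],[0,0,1]]),"mount":np.array([[-6.3155e-04,.955237573,.295839111,.07444259],[1,5.307e-4,4.21e-4,0],[2.45e-4,.2958393,-.955237689,-.151556],[0,0,0,1]])}
def f(cx,cy,z):
    p=wray(W,s,(150+cy/3-.3,130+cx/3-.3),z);return p,M.T@(p-s["eef_pos"])
print("top neck near edge",f(398,275,.017),"neck far edge",f(398,212,.017),"foot far top",f(398,172,.009),"hole",f(398,249,.017))
print("pad tip far corner L/R",f(300,240,.002),f(473,240,.002), f(300,240,.02))
E
```

```text
t 6.2 p [0.4322 0.0942 0.0238] psi 108.9 tz [ 0.001  0.    -1.   ] w 0.0299 f 0.0 F [ 0.3 -0.3 -0. ] j [ 0.13  0.36  1.98  0.    0.8  -1.77]
top neck near edge (array([0.4382, 0.0987, 0.017 ]), array([-0.0071,  0.0022,  0.0068])) neck far edge (array([0.4253, 0.0942, 0.017 ]), array([0.0066, 0.0022, 0.0068])) foot far top (array([0.4203, 0.0925, 0.009 ]), array([0.0118, 0.0023, 0.0148])) hole (array([0.4328, 0.0968, 0.017 ]), array([-0.0014,  0.0022,  0.0068]))
pad tip far corner L/R (array([0.4444, 0.0788, 0.002 ]), array([-0.0065, -0.0186,  0.0218])) (array([0.4324, 0.1139, 0.002 ]), array([-0.0065,  0.0185,  0.0218])) (array([0.4358, 0.0779, 0.02  ]), array([ 0.0019, -0.0167,  0.0038]))
```

The wrist picture shows the blank at (398,222) in the crop, between the pads sideways but well below them. The pad tips stand roughly 20 mm above the neck, so the tips are further back than the nominal 22 mm. I reopen and go down gently, watching the force.

Emit:
play_rows --steps '[[[0, 0, 0, 0, 0, 0], [0, 0, 0, 0, 0, 0], [0, 0, -0.2, 0, 0, 0], [0, 0, -0.2, 0, 0, 0], [0, 0, -0.2, 0, 0, 0], [0, 0, 0, 0, 0, 0]]]' --jaw -0.1

```text
time_s: 6.85
eef_pos: [0.4316, 0.0941, 0.0076]
orientation: [-0.001, -0.164, 0.986, 0.0]
wrist_force: [0.4, 0.9, 0.0]
width: 0.0468
finger_force: 0.0
```

```bash
python3 - <<'E'
from h import *
s,M=st();W=ctrl.get_image("wrist");a=W["img"][150:330,130:390,::-1]
S=ctrl.get_image("scene");b=S["img"][140:215,190:290,::-1]
cv2.imwrite("pics/w3.png",np.hstack([cv2.resize(a,(433,300)),cv2.resize(b,(400,300),interpolation=2)])[:,:800])
E
```

```text
t 6.8 p [0.4316 0.0941 0.0076] psi 108.9 tz [-0.001 -0.    -1.   ] w 0.0468 f 0.0 F [0.4 0.9 0. ] j [ 0.13  0.39  1.99 -0.    0.76 -1.77]
```

View pics/w3.png

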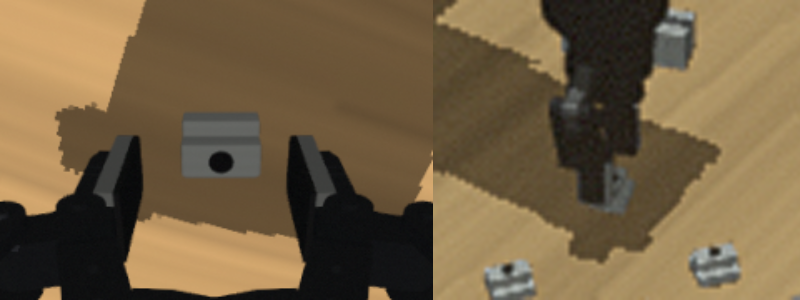

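Still no contact, at a TCP height where the nominal tips would be below the bench. So the reported height is offset and I keep stepping down gently.

Emit:
play_rows --steps '[[[0, 0, -0.16, 0, 0, 0], [0, 0, -0.16, 0, 0, 0], [0, 0, 0, 0, 0, 0]]]'

```text
time_s: 7.25
eef_pos: [0.4318, 0.0942, -0.0]
orientation: [-0.0, -0.164, 0.986, 0.0]
wrist_force: [0.3, 0.4, -0.3]
width: 0.047
finger_force: 0.0
```

Emit:
play_rows --steps '[[[0, 0, 0, 0, 0, 0], [0, 0, 0, 0, 0, 0], [0, 0, 0, 0, 0, 0], [0, 0, 0, 0, 0, 0]]]' --jaw 1

```text
time_s: 7.65
eef_pos: [0.4321, 0.0942, 0.0008]
orientation: [0.0, -0.164, 0.986, -0.0]
wrist_force: [-2.0, 0.6, 5.9]
width: 0.0233
finger_force: 58.7
```

```bash
python3 - <<'E'
from h import *
np.set_printoptions(precision=4,suppress=True)
T=ctrl.get_image("top");S=ctrl.get_image("scene")
print("rim top",at(T,(150+148/4,320+187/4),.089),"rim scene",at(S,(250+157*.3,80+205*.3),.089))
print("handle end",at(T,(150+352/4,320+228/4),.084),at(T,(150+240/4,320+203/4),.084),"scene h end",at(S,(250+70*.3,80+412*.3),.075))
tc=[(93,27),(58,232),(255,278),(294,72)];w=[at(T,(150+r/4,320+c/4),.004) for r,c in tc];print("tray",np.mean(w,0),w)
s=[(277,440),(398,655),(178,800)]; w=[at(S,(250+r*.3,80+c*.3),.004) for r,c in s];print(w,(w[0]+w[2])/2)
# handle by dark mask in top
E
```

```text
rim top [ 0.5326 -0.3098  0.089 ] rim scene [ 0.5387 -0.3123  0.089 ]
handle end [ 0.3962 -0.3229  0.084 ] [ 0.471  -0.3149  0.084 ] scene h end [ 0.5811 -0.1978  0.075 ]
tray [ 0.5317 -0.305   0.004 ] [array([ 0.5961, -0.2215,  0.004 ]), array([ 0.613 , -0.3714,  0.004 ]), array([ 0.4683, -0.3873,  0.004 ]), array([ 0.4495, -0.2396,  0.004 ])]
[array([ 0.6452, -0.2578,  0.004 ]), array([ 0.7792, -0.2484,  0.004 ]), array([ 0.7757, -0.0867,  0.004 ])] [ 0.7104 -0.1723  0.004 ]
```

Emit:
play_rows --steps '[[[0, 0, 0.5, 0, 0, 0], [0, 0, 1, 0, 0, 0], [0, 0, 1, 0, 0, 0], [0, 0, 1, 0, 0, 0], [0, 0, 1, 0, 0, 0], [0, 0, 1, 0, 0, 0]]]'

```text
time_s: 8.35
eef_pos: [0.4319, 0.0942, 0.1399]
orientation: [0.0, -0.164, 0.986, -0.0]
wrist_force: [-0.1, -0.4, -0.1]
width: 0.0233
finger_force: 58.9
```

Emit:
play_rows --steps '[[[0.242, -0.953, 0, 0, 0, 0], [0.242, -0.953, 0, 0, 0, 0], [0.242, -0.953, 0, 0, 0, 0], [0.242, -0.953, 0, 0, 0, 0], [0.242, -0.953, 0, 0, 0, 0], [0.242, -0.953, 0, 0, 0, 0], [0.242, -0.953, 0, 0, 0, 0], [0.242, -0.953, 0, 0, 0, 0], [0.242, -0.953, 0, 0, 0, 0], [0.242, -0.953, 0, 0, 0, 0], [0.242, -0.953, 0, 0, 0, 0], [0.242, -0.953, 0, 0, 0, 0]]]'

```text
time_s: 9.55
eef_pos: [0.5047, -0.1927, 0.1389]
orientation: [0.0, -0.164, 0.986, -0.0]
wrist_force: [-0.4, 1.1, 0.8]
width: 0.0232
finger_force: 59.0
```

Emit:
play_rows --steps '[[[0.242, -0.953, 0, 0, 0, 0], [0.242, -0.953, 0, 0, 0, 0], [0.242, -0.953, 0, 0, 0, 0], [0.242, -0.953, 0, 0, 0, 0], [0.242, -0.953, 0, 0, 0, 0], [0, 0, 0, 0, 0, 0], [0, 0, -0.9, 0, 0, 0], [0, 0, -1, 0, 0, 0], [0, 0, -0.8, 0, 0, 0], [0, 0, -0.5, 0, 0, 0], [0, 0, 0, 0, 0, 0]]]'

```text
time_s: 10.65
eef_pos: [0.5343, -0.3101, 0.057]
orientation: [-0.001, -0.165, 0.986, 0.001]
wrist_force: [-0.6, 0.3, -0.2]
width: 0.0233
finger_force: 59.0
```

```bash
python3 - <<'E'
from h import *
np.set_printoptions(precision=4,suppress=True)
s,M=st();T=ctrl.get_image("top");S=ctrl.get_image("scene")
[print(*np.round(b[:6],3)) for b in blobs(T,(190,260,195,320),.0125)]
w=[at(S,(250+r*.3,80+c*.3),.004) for r,c in[(277,40),(398,255),(178,400)]];print("tray",w,(w[0]+w[2])/2)
W=ctrl.get_image("wrist")
A=np.hstack([cv2.resize(S["img"][230:350,60:220,::-1],(400,300),interpolation=2),cv2.resize(W["img"][::,:,::-1],(400,300))]);cv2.imwrite("pics/d1.png",A)
E
```

```text
t 10.7 p [ 0.5343 -0.3101  0.057 ] psi 108.9 tz [-0.002  0.001 -1.   ] w 0.0233 f 59.0 F [-0.6  0.3 -0.2] j [-0.59  0.62  1.46  0.    1.06 -2.49]
0.427 -0.072 23.424 28.415 61.491 77.25
0.436 -0.011 27.584 15.024 56.819 42.375
0.523 0.075 28.064 23.494 53.632 72.312
0.521 -0.077 23.137 29.022 66.157 72.75
0.527 0.011 22.557 28.231 89.178 70.719
tray [array([ 0.4666, -0.3835,  0.004 ]), array([ 0.6117, -0.3661,  0.004 ]), array([ 0.5854, -0.221 ,  0.004 ])] [ 0.526  -0.3022  0.004 ]
```

View pics/d1.png

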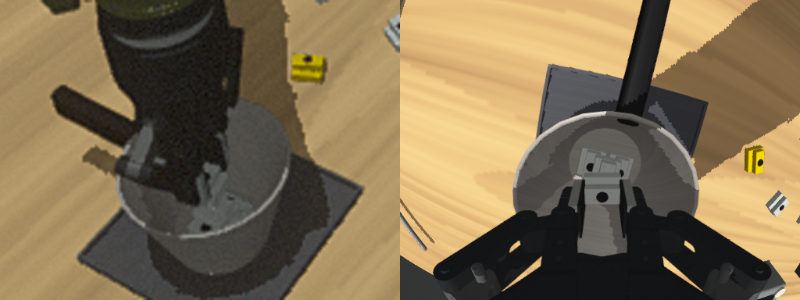

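The picture shows the held blank between the fingers at (603,197), inside the cup above the others. I release it and rise, then go on to the blank at (0.523, 0.075).

Emit:
play_rows --steps '[[[0, 0, 0, 0, 0, 0], [0, 0, 0, 0, 0, 0], [0, 0, 1, 0, 0, 0], [0, 0, 1, 0, 0, 0], [0, 0, 1, 0, 0, 0], [-0.03, 0.965, 0.2, 0, 0, -0.573], [-0.03, 0.965, 0, 0, 0, -0.573], [-0.03, 0.965, 0, 0, 0, -0.573], [-0.03, 0.965, 0, 0, 0, -0.573], [-0.03, 0.965, 0, 0, 0, -0.573], [-0.03, 0.965, 0, 0, 0, -0.573], [-0.03, 0.965, 0, 0, 0, -0.573]]]' --jaw 0.15

```text
time_s: 12.0
eef_pos: [0.5296, -0.141, 0.1385]
orientation: [0.0, 0.046, 0.999, -0.0]
wrist_force: [0.2, -0.5, -0.0]
width: 0.0363
finger_force: 0.0
```

Emit:
play_rows --steps '[[[-0.03, 0.965, 0, 0, 0, -0.573], [-0.03, 0.965, 0, 0, 0, -0.573], [-0.03, 0.965, 0, 0, 0, -0.573], [-0.03, 0.965, 0, 0, 0, -0.573], [-0.03, 0.965, -0.5, 0, 0, -0.573], [-0.03, 0.965, -0.8, 0, 0, -0.573], [-0.03, 0.965, -0.8, 0, 0, -0.573], [-0.03, 0.965, -0.8, 0, 0, -0.573], [-0.03, 0.965, -0.4, 0, 0, -0.573], [0, 0, 0, 0, 0, 0], [0, 0, 0, 0, 0, 0]]]' --jaw -0.1

```text
time_s: 13.1
eef_pos: [0.523, 0.0753, 0.0559]
orientation: [0.0, 0.309, 0.951, 0.0]
wrist_force: [-0.1, -0.5, 0.1]
width: 0.0469
finger_force: 0.0
```

```bash
cat >> h.py <<'E'
def wchk(p,psi,z):
    "blank near p, seen by the wrist: offset from the wanted TCP spot, and the residual turn"
    s,M=st();W=ctrl.get_image("wrist");q=wpix(W,s,(*p,.0125))
    d=[r for r in ctrl.spot_in("stray0_mid",W) if np.hypot(*(np.array(r["position"])-q))<45]
    for r in d[:1]: print("wrist sees",r["confidence"],wray(W,s,r["position"],.0125)[:2].round(4),"pred px",q.round(),np.round(r["position"]))
    print("go d/25mm",((np.array([*p,z])-s["eef_pos"])/.025).round(2),"turn",round((psi-np.degrees(np.arctan2(M[1,1],M[0,1])))/6,2))
E
python3 - <<'E'
from h import *
wchk((.523,.075),53.6,.003)
T=ctrl.get_image("top");[print(*np.round(b[:6],3)) for b in blobs(T,(190,260,195,320),.0125)]
E
```

```text
t 13.1 p [0.523  0.0753 0.0559] psi 54.0 tz [ 0. -0. -1.] w 0.0469 f 0.0 F [-0.1 -0.5  0.1] j [ 0.07  0.45  1.73 -0.    0.95 -0.87]
go d/25mm [-0.   -0.01 -2.11] turn -0.07
0.427 -0.072 23.502 28.409 59.93 77.125
0.432 -0.009 28.019 24.248 56.662 70.844
0.521 -0.077 23.135 28.9 65.831 72.625
0.527 0.01 28.536 19.963 1.821 55.938
```

Emit:
play_rows --steps '[[[0, 0, -1, 0, 0, 0], [0, 0, -0.8, 0, 0, 0], [0, 0, -0.3, 0, 0, 0], [0, 0, 0, 0, 0, 0]]]'

```text
time_s: 13.65
eef_pos: [0.5227, 0.0747, 0.0026]
orientation: [-0.001, 0.31, 0.951, -0.0]
wrist_force: [0.7, -0.1, 1.1]
width: 0.0468
finger_force: 0.0
```

Emit:
play_rows --steps '[[[0, 0, 0, 0, 0, 0], [0, 0, 0, 0, 0, 0], [0, 0, 0, 0, 0, 0], [0, 0, 0, 0, 0, 0], [0, 0, 0.5, 0, 0, 0], [0, 0, 1, 0, 0, 0], [0, 0, 1, 0, 0, 0], [0, 0, 1, 0, 0, 0], [0, 0, 1, 0, 0, 0], [0, 0, 1, 0, 0, 0]]]' --jaw 1

```text
time_s: 14.65
eef_pos: [0.5229, 0.0752, 0.1431]
orientation: [0.001, 0.31, 0.951, 0.0]
wrist_force: [-0.1, -1.0, -0.4]
width: 0.0226
finger_force: 58.8
```

Emit:
play_rows --steps '[[[0.03, -0.965, 0, 0, 0, 0], [0.03, -0.965, 0, 0, 0, 0], [0.03, -0.965, 0, 0, 0, 0], [0.03, -0.965, 0, 0, 0, 0], [0.03, -0.965, 0, 0, 0, 0], [0.03, -0.965, 0, 0, 0, 0], [0.03, -0.965, 0, 0, 0, 0], [0.03, -0.965, 0, 0, 0, 0], [0.03, -0.965, 0, 0, 0, 0], [0.03, -0.965, 0, 0, 0, 0], [0.03, -0.965, 0, 0, 0, 0], [0.03, -0.965, 0, 0, 0, 0]]]'

```text
time_s: 15.85
eef_pos: [0.5319, -0.2153, 0.142]
orientation: [0.001, 0.31, 0.951, -0.0]
wrist_force: [0.7, 0.4, -0.7]
width: 0.0221
finger_force: 58.8
```

```bash
python3 - <<'E'
from h import *
st()
T=ctrl.get_image("top");[print(*np.round(b[:6],3)) for b in blobs(T,(190,260,195,320),.0125)]
for r in ctrl.spot_in("cup_mouth",T)[:1]: print(at(T,r["position"],.089),r)
E
```

```text
t 15.8 p [ 0.5319 -0.2153  0.142 ] psi 53.9 tz [ 0.001 -0.001 -1.   ] w 0.0221 f 58.8 F [ 0.7  0.4 -0.7] j [-0.45  0.43  1.54  0.    1.17 -1.39]
0.432 -0.009 27.535 23.73 55.658 76.375
0.521 -0.077 23.137 28.96 66.157 72.938
0.527 0.011 22.556 28.294 89.196 71.031
[ 0.49721217 -0.34336606  0.089     ] {'position': [199.3, 380.8], 'confidence': 0.72}
```

```bash
python3 - <<'E'
from h import *
S=ctrl.get_image("scene");T=ctrl.get_image("top")
for im in(S,T):
  for t,z in(("cup_mouth",.089),("cup_handle",.072),("tray_top",.004)):
    for r in ctrl.spot_in(t,im)[:2]: print(t,at(im,r["position"],z).round(3),r)
A=np.hstack([cv2.resize(S["img"][230:350,60:220,::-1],(400,300),interpolation=2),cv2.resize(T["img"][145:250,320:460,::-1],(400,300),interpolation=2)]);cv2.imwrite("pics/d2.png",A)
E
```

```text
cup_mouth [ 0.53  -0.307  0.089] {'position': [292.8, 139.9], 'confidence': 0.66}
cup_handle [ 0.514 -0.307  0.072] {'position': [294.3, 135.2], 'confidence': 0.93}
tray_top [ 0.567 -0.319  0.004] {'position': [335.5, 157.4], 'confidence': 0.83}
cup_mouth [ 0.501 -0.345  0.089] {'position': [197.9, 381.2], 'confidence': 0.63}
cup_handle [ 0.503 -0.342  0.072] {'position': [198.5, 378.4], 'confidence': 0.8}
tray_top [ 0.487 -0.365  0.004] {'position': [207.6, 380.9], 'confidence': 0.6}
```

View pics/d2.png

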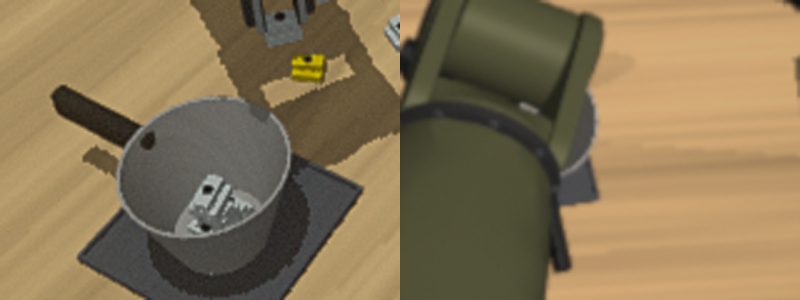

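The cup stands where it was (left half, rim centre (205,168)); in the top view it is only hidden by the arm. I go on.

Emit:
play_rows --steps '[[[0.03, -0.965, 0, 0, 0, 0], [0.03, -0.965, 0, 0, 0, 0], [0.03, -0.965, 0, 0, 0, 0], [0.03, -0.965, 0, 0, 0, 0], [0, 0, -0.5, 0, 0, 0], [0, 0, -1, 0, 0, 0], [0, 0, -1, 0, 0, 0], [0, 0, -0.7, 0, 0, 0], [0, 0, 0, 0, 0, 0]]]'

```text
time_s: 17.25
eef_pos: [0.5354, -0.3101, 0.0606]
orientation: [0.001, 0.309, 0.951, -0.0]
wrist_force: [-0.0, 0.7, 0.0]
width: 0.022
finger_force: 102.7
```

Emit:
play_rows --steps '[[[0, 0, 0, 0, 0, 0], [0, 0, 0, 0, 0, 0], [0, 0, 1, 0, 0, 0], [0, 0, 1, 0, 0, 0], [0, 0, 1, 0, 0, 0], [-0.33, 0.967, 0.2, 0, 0, 0.04], [-0.33, 0.967, 0, 0, 0, 0.04], [-0.33, 0.967, 0, 0, 0, 0.04], [-0.33, 0.967, 0, 0, 0, 0.04], [-0.33, 0.967, 0, 0, 0, 0.04], [-0.33, 0.967, 0, 0, 0, 0.04]]]' --jaw 0.15

```text
time_s: 18.35
eef_pos: [0.4848, -0.1645, 0.1403]
orientation: [-0.0, 0.298, 0.955, 0.0]
wrist_force: [1.2, -0.8, 0.2]
width: 0.0364
finger_force: 0.0
```

Emit:
play_rows --steps '[[[-0.33, 0.967, 0, 0, 0, 0.04], [-0.33, 0.967, 0, 0, 0, 0.04], [-0.33, 0.967, -0.8, 0, 0, 0.04], [-0.33, 0.967, -0.8, 0, 0, 0.04], [-0.33, 0.967, -0.8, 0, 0, 0.04], [-0.33, 0.967, -0.7, 0, 0, 0.04], [-0.33, 0.5, -0.2, 0, 0, 0], [0, 0, 0, 0, 0, 0], [0, 0, 0, 0, 0, 0]]]' --jaw -0.1

```text
time_s: 19.25
eef_pos: [0.4282, -0.0085, 0.0588]
orientation: [0.001, 0.286, 0.958, 0.0]
wrist_force: [-0.2, -0.6, -0.1]
width: 0.0467
finger_force: 0.0
```

```bash
python3 - <<'E'
from h import *
wchk((.432,-.009),57,.003)
T=ctrl.get_image("top");[print(*np.round(b[:6],3)) for b in blobs(T,(190,260,195,320),.0125)]
E
```

```text
t 19.2 p [ 0.4282 -0.0085  0.0588] psi 56.8 tz [ 0.001 -0.    -1.   ] w 0.0467 f 0.0 F [-0.2 -0.6 -0.1] j [-0.11  0.26  2.01 -0.    0.87 -1.1 ]
wrist sees 0.19 [ 0.4298 -0.0064] pred px [212. 260.] [208. 261.]
go d/25mm [ 0.15 -0.02 -2.23] turn 0.03
0.521 -0.077 23.134 29.491 67.721 65.125
0.529 0.012 22.623 24.382 86.644 60.812
```

Emit:
play_rows --steps '[[[0.15, 0, -1, 0, 0, 0], [0, 0, -0.9, 0, 0, 0], [0, 0, -0.33, 0, 0, 0], [0, 0, 0, 0, 0, 0]]]'

```text
time_s: 19.8
eef_pos: [0.4311, -0.0085, 0.0018]
orientation: [-0.001, 0.286, 0.958, -0.0]
wrist_force: [-0.4, -0.1, -0.2]
width: 0.0467
finger_force: 0.0
```

Emit:
play_rows --steps '[[[0, 0, 0, 0, 0, 0], [0, 0, 0, 0, 0, 0], [0, 0, 0, 0, 0, 0], [0, 0, 0, 0, 0, 0], [0, 0, 0.5, 0, 0, 0], [0, 0, 1, 0, 0, 0], [0, 0, 1, 0, 0, 0], [0, 0, 1, 0, 0, 0], [0, 0, 1, 0, 0, 0], [0, 0, 1, 0, 0, 0]]]' --jaw 1

```text
time_s: 20.8
eef_pos: [0.4314, -0.0082, 0.1418]
orientation: [0.001, 0.286, 0.958, 0.0]
wrist_force: [0.3, 0.8, -0.4]
width: 0.0227
finger_force: 58.9
```

Emit:
play_rows --steps '[[[0.317, -0.93, 0, 0, 0, 0], [0.317, -0.93, 0, 0, 0, 0], [0.317, -0.93, 0, 0, 0, 0], [0.317, -0.93, 0, 0, 0, 0], [0.317, -0.93, 0, 0, 0, 0], [0.317, -0.93, 0, 0, 0, 0], [0.317, -0.93, 0, 0, 0, 0], [0.317, -0.93, 0, 0, 0, 0], [0.317, -0.93, 0, 0, 0, 0], [0.317, -0.93, 0, 0, 0, 0]]]'

```text
time_s: 21.8
eef_pos: [0.511, -0.2418, 0.1408]
orientation: [0.001, 0.286, 0.958, -0.0]
wrist_force: [0.8, -0.1, 0.6]
width: 0.0228
finger_force: 58.9
```

```bash
python3 - <<'E'
from h import *
st()
S=ctrl.get_image("scene")
for r in ctrl.spot_in("cup_mouth",S)[:1]: print(at(S,r["position"],.089).round(3),r)
[print(*np.round(b[:6],3)) for b in blobs(S,(175,265,175,275),.010)]
E
```

```text
t 21.8 p [ 0.511  -0.2418  0.1408] psi 56.8 tz [ 0.001 -0.001 -1.   ] w 0.0228 f 58.9 F [ 0.8 -0.1  0.6] j [-0.51  0.41  1.57 -0.    1.16 -1.5 ]
[ 0.533 -0.314  0.089] {'position': [296.2, 138.8], 'confidence': 0.93}
0.52 -0.077 23.952 40.107 66.025 112.656
0.609 -0.013 20.947 82.379 32.946 134.156
0.426 -0.072 23.754 42.071 61.46 95.656
0.525 0.01 29.368 33.467 88.711 88.406
```

Emit:
play_rows --steps '[[[0.317, -0.93, 0, 0, 0, 0], [0.317, -0.93, 0, 0, 0, 0], [0.317, -0.93, 0, 0, 0, 0], [0, 0, -0.5, 0, 0, 0], [0, 0, -1, 0, 0, 0], [0, 0, -1, 0, 0, 0], [0, 0, -0.5, 0, 0, 0], [0, 0, 0, 0, 0, 0]]]'

```text
time_s: 22.7
eef_pos: [0.5383, -0.3125, 0.0726]
orientation: [0.007, 0.286, 0.958, -0.002]
wrist_force: [-3.4, 0.6, 49.0]
width: 0.0227
finger_force: 111.4
```

Emit:
play_rows --steps '[[[0, 0, 0, 0, 0, 0], [0, 0, 0, 0, 0, 0], [0, 0, 1, 0, 0, 0], [0, 0, 1, 0, 0, 0], [0, 0, 1, 0, 0, 0], [-0.025, 0.99, 0, 0, 0, -0.74], [-0.025, 0.99, 0, 0, 0, -0.74], [-0.025, 0.99, 0, 0, 0, -0.74], [-0.025, 0.99, 0, 0, 0, -0.74], [-0.025, 0.99, 0, 0, 0, -0.74], [-0.025, 0.99, 0, 0, 0, -0.74]]]' --jaw 0.15

```text
time_s: 23.8
eef_pos: [0.53, -0.1603, 0.1393]
orientation: [-0.001, 0.5, 0.866, -0.0]
wrist_force: [-0.1, -0.8, -0.2]
width: 0.0362
finger_force: 0.0
```

Emit:
play_rows --steps '[[[-0.025, 0.99, 0, 0, 0, -0.74], [-0.025, 0.99, 0, 0, 0, -0.74], [-0.025, 0.99, 0, 0, 0, -0.74], [-0.025, 0.99, -0.8, 0, 0, -0.74], [-0.025, 0.99, -0.8, 0, 0, -0.74], [-0.025, 0.99, -0.8, 0, 0, -0.74], [-0.025, 0.99, -0.8, 0, 0, -0.74], [0, 0, 0, 0, 0, 0], [0, 0, 0, 0, 0, 0]]]' --jaw -0.1

```text
time_s: 24.7
eef_pos: [0.5257, 0.0117, 0.0595]
orientation: [-0.0, 0.712, 0.702, -0.0]
wrist_force: [-0.0, 0.0, -0.0]
width: 0.0472
finger_force: 0.0
```

```bash
python3 - <<'E'
from h import *
wchk((.527,.011),-1,.003)
T=ctrl.get_image("top");[print(*np.round(b[:6],3)) for b in blobs(T,(190,260,195,320),.0125)]
E
```

```text
t 24.7 p [0.5257 0.0117 0.0595] psi -0.8 tz [-0.001  0.    -1.   ] w 0.0472 f 0.0 F [-0.  0. -0.] j [-0.05  0.44  1.74 -0.    0.96 -0.03]
wrist sees 0.64 [0.53  0.016] pred px [209. 259.] [203. 263.]
go d/25mm [ 0.05 -0.03 -2.26] turn -0.04
0.427 -0.078 31.503 18.995 4.861 47.406
0.521 -0.077 23.793 28.872 65.679 73.875
```

Emit:
play_rows --steps '[[[0.05, 0, -1, 0, 0, 0], [0, 0, -0.9, 0, 0, 0], [0, 0, -0.36, 0, 0, 0], [0, 0, 0, 0, 0, 0]]]'

```text
time_s: 25.25
eef_pos: [0.5271, 0.0108, 0.0028]
orientation: [-0.001, 0.713, 0.701, -0.0]
wrist_force: [-0.2, -0.2, 0.6]
width: 0.0469
finger_force: 0.0
```

Emit:
play_rows --steps '[[[0, 0, 0, 0, 0, 0], [0, 0, 0, 0, 0, 0], [0, 0, 0, 0, 0, 0], [0, 0, 0, 0, 0, 0], [0, 0, 0.5, 0, 0, 0], [0, 0, 1, 0, 0, 0], [0, 0, 1, 0, 0, 0], [0, 0, 1, 0, 0, 0], [0, 0, 1, 0, 0, 0], [0, 0, 1, 0, 0, 0]]]' --jaw 1

```text
time_s: 26.25
eef_pos: [0.5276, 0.0113, 0.1434]
orientation: [0.001, 0.713, 0.701, 0.001]
wrist_force: [-0.6, 0.8, -0.3]
width: 0.0221
finger_force: 58.8
```

```bash
python3 - <<'E'
from h import *
st()
S=ctrl.get_image("scene");T=ctrl.get_image("top")
for im in(S,T):
  for t,z in(("cup_mouth",.089),("in0_mid",.04)):
    for r in ctrl.spot_in(t,im)[:5]:
        p=at(im,r["position"],z)
        if p[1]<-.2: print(t,p.round(3),r)
A=np.hstack([cv2.resize(S["img"][245:345,80:213,::-1],(400,300),interpolation=2),cv2.resize(T["img"][145:250,320:460,::-1],(400,300),interpolation=2)]);cv2.imwrite("pics/d3.png",A)
E
```

```text
t 26.2 p [0.5276 0.0113 0.1434] psi -0.9 tz [ 0.002 -0.    -1.   ] w 0.0221 f 58.8 F [-0.6  0.8 -0.3] j [-0.05  0.33  1.68  0.    1.14 -0.03]
cup_mouth [ 0.52  -0.311  0.089] {'position': [291.3, 134.6], 'confidence': 0.93}
in0_mid [ 0.538 -0.329  0.04 ] {'position': [320.0, 138.6], 'confidence': 0.44}
cup_mouth [ 0.526 -0.323  0.089] {'position': [189.0, 371.9], 'confidence': 0.75}
```

View pics/d3.png

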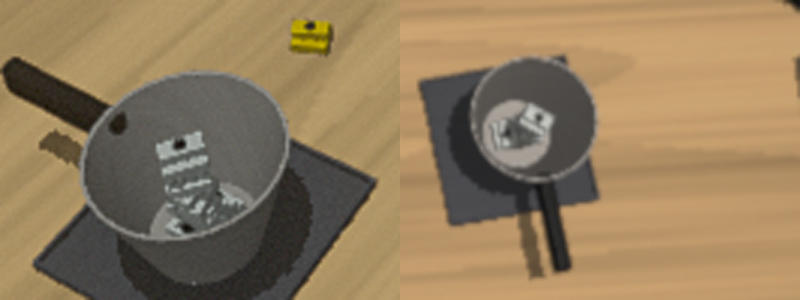

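The cup holds a little tower of blanks near (180,150) left half / (540,117) right half; the cup itself has not moved. I drop the next ones beside the tower, from higher.

Emit:
play_rows --steps '[[[0.025, -0.981, 0, 0, 0, 0], [0.025, -0.981, 0, 0, 0, 0], [0.025, -0.981, 0, 0, 0, 0], [0.025, -0.981, 0, 0, 0, 0], [0.025, -0.981, 0, 0, 0, 0], [0.025, -0.981, 0, 0, 0, 0], [0.025, -0.981, 0, 0, 0, 0], [0.025, -0.981, 0, 0, 0, 0], [0.025, -0.981, 0, 0, 0, 0], [0.025, -0.981, 0, 0, 0, 0], [0.025, -0.981, 0, 0, 0, 0], [0.025, -0.981, 0, 0, 0, 0]]]'

```text
time_s: 27.75
eef_pos: [0.5346, -0.2838, 0.1397]
orientation: [-0.001, 0.713, 0.701, -0.0]
wrist_force: [0.7, -0.3, 0.5]
width: 0.0223
finger_force: 58.8
```

Emit:
play_rows --steps '[[[0, 0, -0.5, 0, 0, 0], [0, 0, -1, 0, 0, 0], [0, 0, -0.7, 0, 0, 0], [0, 0, -0.5, 0, 0, 0], [0, 0, -0.2, 0, 0, 0], [0, 0, 0, 0, 0, 0]]]'

```text
time_s: 28.35
eef_pos: [0.5349, -0.2826, 0.0676]
orientation: [-0.001, 0.713, 0.702, -0.0]
wrist_force: [1.0, -0.1, 0.4]
width: 0.0222
finger_force: 58.8
```

Emit:
play_rows --steps '[[[0, 0, 0, 0, 0, 0], [0, 0, 0, 0, 0, 0], [0, 0, 1, 0, 0, 0], [0, 0, 1, 0, 0, 0], [0, 0, 1, 0, 0, 0]]]' --jaw 0.2

```text
time_s: 28.85
eef_pos: [0.5351, -0.2831, 0.1449]
orientation: [0.0, 0.713, 0.701, 0.0]
wrist_force: [0.8, -0.2, 0.7]
width: 0.0344
finger_force: 0.0
```

```bash
python3 - <<'E'
from h import *
st()
S=ctrl.get_image("scene")
for t,z in(("cup_mouth",.089),("in0_mid",.04)):
    for r in ctrl.spot_in(t,S)[:5]: print(t,at(S,r["position"],z).round(3),r)
T=ctrl.get_image("top");[print(*np.round(b[:6],3)) for b in blobs(T,(190,260,195,320),.0125)]
E
```

```text
t 28.9 p [ 0.5351 -0.2831  0.1449] psi -0.9 tz [ 0.001 -0.    -1.   ] w 0.0344 f 0.0 F [ 0.8 -0.2  0.7] j [-0.55  0.49  1.44 -0.    1.21 -0.53]
cup_mouth [ 0.522 -0.31   0.089] {'position': [291.8, 135.5], 'confidence': 0.66}
cup_mouth [0.609 0.296 0.089] {'position': [147.3, 337.4], 'confidence': 0.66}
in0_mid [ 0.538 -0.327  0.04 ] {'position': [319.3, 139.7], 'confidence': 0.51}
0.427 -0.072 23.25 28.414 59.809 77.156
0.521 -0.077 23.137 28.96 66.157 72.625
```

Emit:
play_rows --steps '[[[-0.062, 0.916, 0, 0, 0, -0.426], [-0.062, 0.916, 0, 0, 0, -0.426], [-0.062, 0.916, 0, 0, 0, -0.426], [-0.062, 0.916, 0, 0, 0, -0.426], [-0.062, 0.916, -0.4, 0, 0, -0.426], [-0.062, 0.916, -0.8, 0, 0, -0.426], [-0.062, 0.916, -0.8, 0, 0, -0.426], [-0.062, 0.916, -0.8, 0, 0, -0.426], [-0.062, 0.916, -0.6, 0, 0, -0.426], [0, 0, 0, 0, 0, 0], [0, 0, 0, 0, 0, 0]]]' --jaw -0.1

```text
time_s: 30.15
eef_pos: [0.5209, -0.0768, 0.0578]
orientation: [-0.0, 0.838, 0.546, -0.0]
wrist_force: [0.9, 0.2, -0.4]
width: 0.047
finger_force: 0.0
```

```bash
python3 - <<'E'
from h import *
wchk((.521,-.077),-24,.003)
E
```

```text
t 30.1 p [ 0.5209 -0.0768  0.0578] psi -23.8 tz [-0.001  0.    -1.   ] w 0.0470 f 0.0 F [ 0.9  0.2 -0.4] j [-0.22  0.45  1.74 -0.    0.96  0.2 ]
go d/25mm [ 0.01 -0.01 -2.19] turn -0.03
```

Emit:
play_rows --steps '[[[0, 0, -1, 0, 0, 0], [0, 0, -0.9, 0, 0, 0], [0, 0, -0.38, 0, 0, 0], [0, 0, 0, 0, 0, 0]]]'

```text
time_s: 30.65
eef_pos: [0.5207, -0.0774, 0.0007]
orientation: [-0.001, 0.838, 0.545, -0.001]
wrist_force: [0.8, 0.5, 0.2]
width: 0.0467
finger_force: 0.0
```

Emit:
play_rows --steps '[[[0, 0, 0, 0, 0, 0], [0, 0, 0, 0, 0, 0], [0, 0, 0, 0, 0, 0], [0, 0, 0, 0, 0, 0], [0, 0, 0.5, 0, 0, 0], [0, 0, 1, 0, 0, 0], [0, 0, 1, 0, 0, 0], [0, 0, 1, 0, 0, 0], [0, 0, 1, 0, 0, 0], [0, 0, 1, 0, 0, 0]]]' --jaw 1

```text
time_s: 31.65
eef_pos: [0.5211, -0.0769, 0.1412]
orientation: [0.0, 0.838, 0.545, 0.0]
wrist_force: [-0.2, -0.8, 0.6]
width: 0.023
finger_force: 58.9
```

Emit:
play_rows --steps '[[[0.062, -0.92, 0, 0, 0, 0.444], [0.062, -0.92, 0, 0, 0, 0.444], [0.062, -0.92, 0, 0, 0, 0.444], [0.062, -0.92, 0, 0, 0, 0.444], [0.062, -0.92, 0, 0, 0, 0.444], [0.062, -0.92, 0, 0, 0, 0.444], [0.062, -0.92, 0, 0, 0, 0.444], [0.062, -0.92, 0, 0, 0, 0.444], [0.062, -0.92, 0, 0, 0, 0.444], [0, 0, -0.5, 0, 0, 0], [0, 0, -0.8, 0, 0, 0], [0, 0, -0.7, 0, 0, 0]]]'

```text
time_s: 32.85
eef_pos: [0.5349, -0.2834, 0.0886]
orientation: [0.0, 0.707, 0.707, 0.0]
wrist_force: [0.5, 0.4, 0.7]
width: 0.0225
finger_force: 58.9
```

Emit:
play_rows --steps '[[[0, 0, -0.3, 0, 0, 0], [0, 0, -0.2, 0, 0, 0], [0, 0, 0, 0, 0, 0]]]'

```text
time_s: 33.15
eef_pos: [0.5351, -0.2837, 0.0764]
orientation: [-0.0, 0.707, 0.707, 0.0]
wrist_force: [0.7, 0.1, -0.2]
width: 0.023
finger_force: 58.9
```

Emit:
play_rows --steps '[[[0, 0, 0, 0, 0, 0], [0, 0, 0, 0, 0, 0], [0, 0, 1, 0, 0, 0], [0, 0, 1, 0, 0, 0], [0, 0, 0.5, 0, 0, 0]]]' --jaw 0.2

```text
time_s: 33.65
eef_pos: [0.5357, -0.2843, 0.1414]
orientation: [0.002, 0.707, 0.707, 0.0]
wrist_force: [-0.1, 0.6, 1.2]
width: 0.0343
finger_force: 0.0
```

```bash
python3 - <<'E'
from h import *
st()
S=ctrl.get_image("scene")
for t,z in(("cup_mouth",.089),("in0_mid",.04)):
    for r in ctrl.spot_in(t,S)[:5]: print(t,at(S,r["position"],z).round(3),r)
T=ctrl.get_image("top");[print(*np.round(b[:6],3)) for b in blobs(T,(190,260,195,320),.0125)]
E
```

```text
t 33.6 p [ 0.5357 -0.2843  0.1414] psi 0.1 tz [ 0.003 -0.002 -1.   ] w 0.0343 f 0.0 F [-0.1  0.6  1.2] j [-0.55  0.5   1.44  0.    1.2  -0.55]
cup_mouth [ 0.518 -0.313  0.089] {'position': [291.6, 133.1], 'confidence': 0.77}
cup_mouth [0.608 0.308 0.089] {'position': [144.9, 339.5], 'confidence': 0.7}
cup_mouth [ 0.584 -0.31   0.089] {'position': [308.9, 161.8], 'confidence': 0.34}
in0_mid [ 0.536 -0.325  0.04 ] {'position': [318.0, 139.7], 'confidence': 0.46}
in0_mid [ 0.486 -0.288  0.04 ] {'position': [290.9, 135.1], 'confidence': 0.2}
0.427 -0.072 23.25 28.414 59.809 77.188
```

Emit:
play_rows --steps '[[[-0.432, 0.849, 0, 0, 0, -0.5], [-0.432, 0.849, 0, 0, 0, -0.5], [-0.432, 0.849, 0, 0, 0, -0.5], [-0.432, 0.849, 0, 0, 0, -0.5], [-0.432, 0.849, 0, 0, 0, -0.5], [-0.432, 0.849, -0.5, 0, 0, -0.5], [-0.432, 0.849, -0.7, 0, 0, -0.5], [-0.432, 0.849, -0.8, 0, 0, -0.5], [-0.432, 0.849, -0.8, 0, 0, -0.5], [-0.432, 0.849, -0.5, 0, 0, -0.5], [0, 0, 0, 0, 0, 0], [0, 0, 0, 0, 0, 0]]]' --jaw -0.1

```text
time_s: 35.05
eef_pos: [0.4269, -0.0716, 0.0558]
orientation: [-0.0, 0.865, 0.501, -0.0]
wrist_force: [-0.5, -0.9, -0.2]
width: 0.0472
finger_force: 0.0
```

```bash
python3 - <<'E'
from h import *
wchk((.427,-.072),-30,.003)
E
```

```text
t 35.0 p [ 0.4269 -0.0716  0.0558] psi -29.9 tz [-0.001  0.    -1.   ] w 0.0472 f 0.0 F [-0.5 -0.9 -0.2] j [-0.25  0.28  1.99 -0.    0.87  0.27]
go d/25mm [ 0.01 -0.02 -2.11] turn -0.02
```

Emit:
play_rows --steps '[[[0, 0, -1, 0, 0, 0], [0, 0, -0.9, 0, 0, 0], [0, 0, -0.36, 0, 0, 0], [0, 0, 0, 0, 0, 0]]]'

```text
time_s: 35.55
eef_pos: [0.4268, -0.072, -0.0008]
orientation: [-0.001, 0.866, 0.5, -0.001]
wrist_force: [1.1, -0.6, 1.1]
width: 0.0469
finger_force: 0.0
```

Emit:
play_rows --steps '[[[0, 0, 0, 0, 0, 0], [0, 0, 0, 0, 0, 0], [0, 0, 0, 0, 0, 0], [0, 0, 0, 0, 0, 0], [0, 0, 0.5, 0, 0, 0], [0, 0, 1, 0, 0, 0], [0, 0, 1, 0, 0, 0], [0, 0, 1, 0, 0, 0], [0, 0, 1, 0, 0, 0], [0, 0, 1, 0, 0, 0]]]' --jaw 1

```text
time_s: 36.55
eef_pos: [0.4271, -0.0717, 0.1393]
orientation: [0.001, 0.866, 0.5, 0.001]
wrist_force: [0.1, -0.2, -0.5]
width: 0.0234
finger_force: 59.0
```

Emit:
play_rows --steps '[[[0.432, -0.86, 0, 0, 0, 0.5], [0.432, -0.86, 0, 0, 0, 0.5], [0.432, -0.86, 0, 0, 0, 0.5], [0.432, -0.86, 0, 0, 0, 0.5], [0.432, -0.86, 0, 0, 0, 0.5], [0.432, -0.86, 0, 0, 0, 0.5], [0.432, -0.86, 0, 0, 0, 0.5], [0.432, -0.86, 0, 0, 0, 0.5], [0.432, -0.86, 0, 0, 0, 0.5], [0.432, -0.86, 0, 0, 0, 0.5], [0, 0, -0.5, 0, 0, 0], [0, 0, -0.8, 0, 0, 0]]]'

```text
time_s: 37.75
eef_pos: [0.5355, -0.2872, 0.1057]
orientation: [0.001, 0.707, 0.707, 0.0]
wrist_force: [0.5, -0.5, -0.1]
width: 0.0232
finger_force: 59.0
```

Emit:
play_rows --steps '[[[0, 0, -0.6, 0, 0, 0], [0, 0, -0.3, 0, 0, 0], [0, 0, 0, 0, 0, 0]]]'

```text
time_s: 38.05
eef_pos: [0.5347, -0.2862, 0.0815]
orientation: [-0.001, 0.707, 0.707, -0.0]
wrist_force: [0.3, 0.1, -0.2]
width: 0.0232
finger_force: 59.0
```

Emit:
play_rows --steps '[[[0, 0, 0, 0, 0, 0], [0, 0, 0, 0, 0, 0], [0, 0, 1, 0, 0, 0], [0, 0, 1, 0, 0, 0], [0, 0, 1, 0, 0, 0], [-0.6, 0.9, 0.5, 0, 0, 0], [-0.6, 0.9, 0.5, 0, 0, 0], [-0.6, 0.9, 0.5, 0, 0, 0], [-0.6, 0.9, 0, 0, 0, 0], [-0.6, 0.9, 0, 0, 0, 0], [-0.6, 0.9, 0, 0, 0, 0], [0, 0.9, 0, 0, 0, 0]]]' --jaw 0.2

```text
time_s: 39.25
eef_pos: [0.4439, -0.1284, 0.1956]
orientation: [0.001, 0.707, 0.707, 0.0]
wrist_force: [1.2, -0.9, 0.5]
width: 0.0341
finger_force: 0.0
```

```bash
cat > k.py <<'E'
import json,numpy as np
from scipy.optimize import least_squares
from scipy.spatial.transform import Rotation as Ro
from h import R
# chain: Rz(j1) T(a1,0,d1) Ry(j2) T(ox,0,L2) Ry(j3) T(c,0,L3) Rz(s4 j4) Ry(j5) Rz(s6 j6) T(0,0,L6)
def fk(j,P,s4=1,s6=1):
    a1,d1,L2,c,L3,L6,o3=P
    ry=lambda t:Ro.from_euler('y',t).as_matrix();rz=lambda t:Ro.from_euler('z',t).as_matrix()
    A=rz(j[0]);p=A@[a1,0,d1];A=A@ry(j[1]);p=p+A@[0,0,L2];A=A@ry(j[2]);p=p+A@[c,0,L3]
    A=A@rz(s4*j[3])@ry(j[4]);p=p+A@[0,0,L6];A=A@rz(s6*j[5]);return p,A
if __name__=="__main__":
    D=[json.loads(l) for l in open("log.jsonl")]
    f=lambda P:np.concatenate([fk(j,P)[0]-p for j,p,q in D])
    r=least_squares(f,[.05,.3,.35,.03,.35,.2,0]);print(r.x.round(4),np.abs(r.fun).max())
    for j,p,q in D[::5]:
        M=R(q);print(np.round(M[:,1],2),np.round(fk(j,r.x)[1][:,1],2),np.round(fk(j,r.x,1,-1)[1][:,1],2))
E
python3 - <<'E'
from h import *
st()
T=ctrl.get_image("top");S=ctrl.get_image("scene")
[print(*np.round(b[:6],3)) for b in blobs(T,(190,260,195,320),.0125)]
# rim circle + handle, by masks
g=cv2.cvtColor(cv2.resize(T["img"][150:250,320:420],None,fx=8,fy=8,interpolation=2),cv2.COLOR_RGB2GRAY)
c=cv2.HoughCircles(cv2.medianBlur(g,7),cv2.HOUGH_GRADIENT,1,200,param1=80,param2=25,minRadius=140,maxRadius=210)
print(c)
if c is not None:
    x,y,r=c[0][0];print("rim",at(T,(150+y/8-.44,320+x/8-.44),.089))
a=T["img"][150:250,320:420].astype(int);dark=((a.max(2)<45)).astype(np.uint8)
n,l,s_,ce=cv2.connectedComponentsWithStats(dark)
for i in range(1,n):
    if s_[i,4]>40: 
        ys,xs=np.where(l==i);w=np.array([at(T,(150+y,320+x),.084)[:2] for y,x in zip(ys,xs)]);m=w.mean(0);u=np.linalg.svd(w-m)[2][0];t=(w-m)@u
        print("dark",s_[i],m.round(4),"dir",np.degrees(np.arctan2(u[1],u[0])).round(1),(m+u*t.min()).round(3),(m+u*t.max()).round(3))
save(T,"cup2.png",(145,250,320,460),5)
E
python3 k.py
```

```text
t 39.2 p [ 0.4439 -0.1284  0.1956] psi 0.0 tz [ 0.001 -0.001 -1.   ] w 0.0341 f 0.0 F [ 1.2 -0.9  0.5] j [-0.36  0.13  1.79 -0.    1.22 -0.36]
None
dark [ 37  58  22  31 204] [ 0.4462 -0.309 ] dir -157.7 [ 0.483 -0.294] [ 0.397 -0.329]
dark [18 67  6 18 46] [ 0.4334 -0.2299] dir 161.0 [ 0.457 -0.238] [ 0.413 -0.223]
dark [ 0 93 17  7 41] [ 0.3824 -0.1923] dir -115.3 [ 0.392 -0.173] [ 0.373 -0.212]
[ 0.0013 -0.1996  0.4219  0.0427  0.4484 -0.1708  0.    ] 0.03656899545667081
[-0.32  0.95 -0.  ] [-0.95 -0.32 -0.  ] [ 1.   -0.07  0.  ]
[-0.32  0.95 -0.  ] [-0.95 -0.32 -0.  ] [ 1.   -0.07  0.  ]
[0.55 0.84 0.  ] [-0.84  0.55 -0.  ] [0.93 0.36 0.  ]
[ 0.91 -0.4  -0.  ] [ 0.4   0.91 -0.  ] [0.02 1.   0.  ]
```

Emit:
play_rows --steps '[[[0.115, 0.97, 0.16, 0, 0, -0.646], [0.115, 0.97, 0.16, 0, 0, -0.646], [0.115, 0.97, 0.16, 0, 0, -0.646], [0.115, 0.97, 0.16, 0, 0, -0.646], [0.115, 0.97, 0.16, 0, 0, -0.646], [0.115, 0.97, 0.16, 0, 0, -0.646], [0.115, 0.97, 0.16, 0, 0, -0.646], [0.115, 0.97, 0.16, 0, 0, -0.646], [0.115, 0.97, 0.16, 0, 0, -0.646], [0.115, 0.97, 0.16, 0, 0, -0.646], [0.115, 0.97, 0.16, 0, 0, -0.646], [0.115, 0.97, 0.16, 0, 0, -0.646]]]' --jaw 0.3

```text
time_s: 40.55
eef_pos: [0.4801, 0.1625, 0.2434]
orientation: [0.0, 0.929, 0.37, 0.0]
wrist_force: [0.1, 0.1, 0.6]
width: 0.0295
finger_force: 0.0
```

Emit:
play_rows --steps '[[[0.115, 0.97, 0.16, 0, 0, -0.646], [0.115, 0.97, 0.16, 0, 0, -0.646], [0.115, 0.97, 0.16, 0, 0, -0.646], [0.115, 0.97, 0.16, 0, 0, -0.646], [0, 0, 0, 0.885, 0.465, 0], [0, 0, 0, 0.885, 0.465, 0], [0, 0, 0, 0.885, 0.465, 0], [0, 0, 0, 0.885, 0.465, 0], [0, 0, 0, 0.885, 0.465, 0], [0, 0, 0, 0.885, 0.465, 0], [0, 0, 0, 0.885, 0.465, 0], [0, 0, 0, 0.885, 0.465, 0]]]'

```text
time_s: 41.75
eef_pos: [0.4919, 0.2581, 0.2594]
orientation: [-0.397, 0.886, 0.221, -0.095]
wrist_force: [0.0, -0.1, 0.5]
width: 0.0296
finger_force: 0.0
```

```bash
python3 - <<'E'
from h import *
s,M=st();print(M.round(3))
E
```

```text
t 41.8 p [0.4919 0.2581 0.2594] psi -61.7 tz [-0.345  0.661 -0.667] w 0.0296 f 0.0 F [ 0.  -0.1  0.5] j [0.09 0.42 1.47 0.76 1.63 1.07]
[[ 0.884  0.316 -0.345]
 [ 0.468 -0.587  0.661]
 [ 0.006 -0.745 -0.667]]
```

Emit:
play_rows --steps '[[[0, 0, 0, 0.885, 0.465, 0], [0, 0, 0, 0.885, 0.465, 0], [0, 0, 0, 0.885, 0.465, 0], [0, 0, 0, 0.885, 0.465, 0], [0, 0, 0, 0.885, 0.465, 0], [0, 0, 0, 0.885, 0.465, 0], [0, 0, 0, 0.885, 0.465, 0], [0, 0, 0, 0.885, 0.465, 0], [0, 0, 0, 0.885, 0.465, 0], [0, 0, 0, 0.885, 0.465, 0], [0, 0, 0, 0.885, 0.465, 0], [0, 0, 0, 0.885, 0.465, 0]]]'

```text
time_s: 42.95
eef_pos: [0.4917, 0.258, 0.2587]
orientation: [0.842, -0.484, -0.121, 0.204]
wrist_force: [-0.5, 0.7, 0.6]
width: 0.0299
finger_force: 0.0
```

```bash
python3 - <<'E'
from h import *
s,M=st();print(M.round(3))
E
```

```text
t 43.0 p [0.4917 0.258  0.2587] psi 116.8 tz [-0.401  0.766  0.503] w 0.0299 f 0.0 F [-0.5  0.7  0.6] j [0.05 0.88 1.53 1.65 2.24 0.87]
[[ 0.887 -0.227 -0.401]
 [ 0.461  0.449  0.766]
 [ 0.006 -0.864  0.503]]
```

```bash
python3 - <<'E'
from h import *
np.set_printoptions(precision=4,suppress=True)
T=ctrl.get_image("top");S=ctrl.get_image("scene")
def handle(im,box,z):
    r0,r1,c0,c1=box;a=im["img"][r0:r1,c0:c1].astype(int);m=((a.max(2)<62)&(a.max(2)-a.min(2)<14)).astype(np.uint8)
    n,l,s_,_=cv2.connectedComponentsWithStats(m)
    i=1+np.argmax(s_[1:,4]);ys,xs=np.where(l==i)
    w=np.array([at(im,(r0+y,c0+x),z)[:2] for y,x in zip(ys,xs)]);m=w.mean(0);u=np.linalg.svd(w-m)[2][0];t=(w-m)@u;n_=(w-m)@[-u[1],u[0]]
    print("handle",s_[i],m,"dir",np.degrees(np.arctan2(u[1],u[0])).round(1),m+u*t.min(),m+u*t.max(),"wid",n_.max()-n_.min())
handle(T,(211,245,355,395),.084);handle(S,(255,288,80,118),.075)
# rim fit: bright thin ring; radial search from guess, model circle r=.06 at z=.089
from scipy.optimize import least_squares
for im,nm in((T,"top"),(S,"scene")):
    g=cv2.GaussianBlur(cv2.cvtColor(im["img"],cv2.COLOR_RGB2GRAY).astype(np.float32),(3,3),0)
    def sc(x,y,r=.0585,z=.089):
        th=np.linspace(0,2*np.pi,90);p=np.array([pix(im,(x+r*np.cos(t),y+r*np.sin(t),z)) for t in th])
        return cv2.remap(g,p[:,1].astype(np.float32)[None],p[:,0].astype(np.float32)[None],1).mean()
    b=max((sc(x,y),x,y) for x in np.arange(.515,.556,.003) for y in np.arange(-.33,-.29,.003));print("rim",nm,b)
# tub: rim outer r .11 / inner .104 at z=.13 : gradient across ring
for im,nm in((T,"top"),(S,"scene")):
    g=cv2.GaussianBlur(cv2.cvtColor(im["img"],cv2.COLOR_RGB2GRAY).astype(np.float32),(3,3),0)
    def sc(x,y,z=.13):
        th=np.linspace(0,2*np.pi,90);v=[]
        for r in(.107,.099,.116):
            p=np.array([pix(im,(x+r*np.cos(t),y+r*np.sin(t),z)) for t in th]);v.append(cv2.remap(g,p[:,1].astype(np.float32)[None],p[:,0].astype(np.float32)[None],1)[0])
        return np.abs(v[2]-v[0]).mean()
    b=max((sc(x,y),x,y) for x in np.arange(.54,.66,.005) for y in np.arange(.24,.37,.005));print("tub",nm,b)
print("tub eye",at(T,(175.5,125),.13),at(S,(132,340.5),.13))
E
```

```text
handle [  0   0  24  28 201] [ 0.4427 -0.3099] dir -155.5 [ 0.4799 -0.293 ] [ 0.3981 -0.3302] wid 0.04584502016867763
handle [25 23 11  7 23] [ 0.4561 -0.3142] dir 15.8 [ 0.4445 -0.3175] [ 0.4636 -0.3121] wid 0.010411520593683419
rim top (np.float32(151.38574), np.float64(0.554), np.float64(-0.33))
rim scene (np.float32(123.243416), np.float64(0.533), np.float64(-0.309))
tub top (np.float32(42.413967), np.float64(0.5900000000000001), np.float64(0.32500000000000007))
tub scene (np.float32(34.50337), np.float64(0.5950000000000001), np.float64(0.32500000000000007))
tub eye [0.5931 0.3236 0.13  ] [0.6072 0.3035 0.13  ]
```

Emit:
play_rows --steps '[[[0, 0, 0, -0.885, -0.465, 0], [0, 0, 0, -0.885, -0.465, 0], [0, 0, 0, -0.885, -0.465, 0], [0, 0, 0, -0.885, -0.465, 0], [0, 0, 0, -0.885, -0.465, 0], [0, 0, 0, -0.885, -0.465, 0], [0, 0, 0, -0.885, -0.465, 0], [0, 0, 0, -0.885, -0.465, 0], [0, 0, 0, -0.885, -0.465, 0], [0, 0, 0, -0.885, -0.465, 0], [0, 0, 0, -0.885, -0.465, 0], [0, 0, 0, -0.885, -0.465, 0]]]'

```text
time_s: 44.25
eef_pos: [0.4923, 0.2574, 0.26]
orientation: [-0.392, 0.888, 0.222, -0.093]
wrist_force: [-0.3, 0.2, 0.8]
width: 0.0303
finger_force: 0.0
```

Emit:
play_rows --steps '[[[0, 0, 0, -0.885, -0.465, 0], [0, 0, 0, -0.885, -0.465, 0], [0, 0, 0, -0.885, -0.465, 0], [0, 0, 0, -0.885, -0.465, 0], [0, 0, 0, -0.885, -0.465, 0], [0, 0, 0, -0.885, -0.465, 0], [0, 0, 0, -0.885, -0.465, 0], [0, 0, 0, -0.885, -0.465, 0], [0, 0, 0, 0, 0, 0]]]'

```text
time_s: 45.15
eef_pos: [0.4916, 0.2593, 0.2607]
orientation: [0.002, 0.97, 0.243, 0.003]
wrist_force: [-0.6, 0.7, -0.5]
width: 0.0296
finger_force: 0.0
```

```bash
python3 - <<'E'
from h import *
s,M=st();print(M.round(3))
E
```

```text
t 45.1 p [0.4916 0.2593 0.2607] psi -61.8 tz [ 0.007 -0.002 -1.   ] w 0.0296 f 0.0 F [-0.6  0.7 -0.5] j [ 0.42  0.28  1.45 -0.    1.4   1.5 ]
[[ 0.882  0.472  0.007]
 [ 0.472 -0.882 -0.002]
 [ 0.005  0.005 -1.   ]]
```

Emit:
play_rows --steps '[[[-0.119, -0.967, -0.167, 0, 0, -0.16], [-0.119, -0.967, -0.167, 0, 0, -0.16], [-0.119, -0.967, -0.167, 0, 0, -0.16], [-0.119, -0.967, -0.167, 0, 0, -0.16], [-0.119, -0.967, -0.167, 0, 0, -0.16], [-0.119, -0.967, -0.167, 0, 0, -0.16], [-0.119, -0.967, -0.167, 0, 0, -0.16], [-0.119, -0.967, -0.167, 0, 0, -0.16], [-0.119, -0.967, -0.167, 0, 0, -0.16], [-0.119, -0.967, -0.167, 0, 0, -0.16], [-0.119, -0.967, -0.167, 0, 0, -0.16], [-0.119, -0.967, -0.167, 0, 0, -0.16]]]' --jaw -0.3

```text
time_s: 46.35
eef_pos: [0.4557, -0.0334, 0.2095]
orientation: [0.0, 0.99, 0.143, 0.002]
wrist_force: [-1.3, 0.1, -0.3]
width: 0.0554
finger_force: 0.0
```

Emit:
play_rows --steps '[[[-0.119, -0.967, -0.167, 0, 0, -0.16], [-0.119, -0.967, -0.167, 0, 0, -0.16], [-0.119, -0.967, -0.167, 0, 0, -0.16], [-0.119, -0.967, -0.167, 0, 0, -0.16], [-0.119, -0.967, -0.167, 0, 0, -0.16], [-0.119, -0.967, -0.167, 0, 0, -0.16], [-0.119, -0.967, -0.167, 0, 0, -0.16], [-0.119, -0.967, -0.167, 0, 0, -0.16], [-0.119, -0.967, -0.167, 0, 0, -0.16], [-0.119, -0.967, -0.167, 0, 0, -0.16], [-0.119, -0.967, -0.167, 0, 0, -0.16], [-0.119, -0.967, -0.167, 0, 0, -0.16]]]'

```text
time_s: 47.55
eef_pos: [0.4191, -0.3239, 0.1594]
orientation: [0.001, 0.999, 0.043, 0.001]
wrist_force: [-0.4, 1.0, -0.4]
width: 0.0554
finger_force: 0.0
```

Emit:
play_rows --steps '[[[0, 0, 0, 0, 0, 0], [0, 0, 0, 0, 0, 0]]]'

```text
time_s: 47.75
eef_pos: [0.4192, -0.3224, 0.1591]
orientation: [0.0, 0.999, 0.043, 0.001]
wrist_force: [0.5, 0.7, -0.0]
width: 0.0557
finger_force: 0.0
```

```bash
cat > hd.py <<'E'
from h import *
np.set_printoptions(precision=4,suppress=True)
s,M=st();W=ctrl.get_image("wrist");g=cv2.GaussianBlur(W["img"],(3,3),0).max(2).astype(float)
def prof(x,z=.084):
    ys=np.arange(-.37,-.27,.001);v=[]
    for y in ys:
        r,c=wpix(W,s,(x,y,z));v.append(g[int(round(r)),int(round(c))] if 0<=r<383.4 and 0<=c<511.4 else -1)
    return ys,np.array(v)
for x in(.385,.40,.41,.42,.43,.44,.45,.46):
    ys,v=prof(x);print(x,np.round(wpix(W,s,(x,-.32,.084))),v[::4].astype(int))
E
python3 hd.py
```

```text
t 47.8 p [ 0.4192 -0.3224  0.1591] psi -85.1 tz [ 0.001 -0.001 -1.   ] w 0.0557 f 0.0 F [ 0.5  0.7 -0. ] j [-0.73  0.31  1.66  0.    1.17  0.76]
0.385 [235. 252.] [125 172 172 172 172 172 171 171 171 171 171 170 171 170 170 170 170 167
  91  88  88  88  91  83  88]
0.4 [219. 254.] [198 198 198 198 198 198 198 198 198 199 199  11  10  11  55 103 103 104
 103 194 200 201 201 200 201]
0.41 [207. 255.] [205 204 205 205 204 205 205 204 205 204 201  16  11   9  41 106 105 105
 105 105 105 158 202 203 202]
0.42 [196. 256.] [195 195 195 195 195 195 195 196 196 102 101  39  10  11   9 101 101 102
 102 101 102 101 101 102 156]
0.43 [184. 257.] [178 178 178 178 178 178 178 162  91  92  92  73  10  11  11  91  92  92
  91  92  92  92  91  91  92]
0.44 [172. 258.] [196 199 198 199 198 106 102 102 102 102 102 102  10  10  10  83 102 102
 101 102 101 101 102 101 101]
0.45 [159. 259.] [185 186 185 183 184 104  95  95 163 100 110  95  21  11  11  25  94  95
  94  94  96  95  95  95  94]
0.46 [147. 260.] [191 191 190 190 190 190 190 189 189 188 189 188 111  35  29  21  97  96
  97  96  97  97  96  95  95]
```

```bash
cat >> hd.py <<'E'
X=[];Y=[]
for x in np.arange(.395,.455,.004):
    ys,v=prof(x);k=(v<45)&(v>=0)
    if k.sum()>6: X.append(x);Y.append(ys[k].mean());wd=k.sum()
a,b=np.polyfit(X,Y,1);print("fit dir",np.degrees(np.arctan(a)),"y at .42",a*.42+b,"resid",np.ptp(np.array(Y)-a*np.array(X)-b),"w",wd)
u=np.array([np.cos(np.arctan(a)),np.sin(np.arctan(a))])
for x in np.arange(.37,.41,.002):
    r,c=np.round(wpix(W,s,(x,a*x+b,.084))).astype(int);print(round(x,3),g[r,c],end=" ")
E
python3 hd.py | tail -3
```

```text
96  96  96  96  97  96  96]
fit dir 5.804086303657099 y at .42 -0.3192225274725276 resid 0.0011263736263736335 w 13
0.37 173.0 0.372 175.0 0.374 177.0 0.376 175.0 0.378 174.0 0.38 176.0 0.382 176.0 0.384 173.0 0.386 174.0 0.388 181.0 0.39 184.0 0.392 188.0 0.394 180.0 0.396 72.0 0.398 11.0 0.4 10.0 0.402 10.0 0.404 11.0 0.406 9.0 0.408 11.0
```

Emit:
play_rows --steps '[[[0.32, 0.16, -0.6, 0, 0, 0.15], [0, 0, -1, 0, 0, 0], [0, 0, -1, 0, 0, 0], [0, 0, -1, 0, 0, 0], [0, 0, -0.56, 0, 0, 0], [0, 0, 0, 0, 0, 0], [0, 0, 0, 0, 0, 0]]]'

```text
time_s: 48.55
eef_pos: [0.4281, -0.3173, 0.055]
orientation: [0.0, 0.999, 0.052, 0.0]
wrist_force: [0.1, -0.0, 0.6]
width: 0.0555
finger_force: 0.0
```

Emit:
play_rows --steps '[[[0, 0, 0, 0, 0, 0], [0, 0, 0, 0, 0, 0], [0, 0, 0, 0, 0, 0], [0, 0, 0, 0, 0, 0], [0, 0, 0, 0, 0, 0]]]' --jaw 1

```text
time_s: 49.05
eef_pos: [0.4278, -0.3177, 0.0551]
orientation: [0.0, 0.999, 0.051, 0.0]
wrist_force: [-1.9, -1.5, 6.1]
width: 0.013
finger_force: 60.9
```

```bash
python3 - <<'E'
from h import *
s,M=st();print(s["torque"].round(2))
E
```

```text
t 49.0 p [ 0.4278 -0.3177  0.0551] psi -84.1 tz [ 0.001 -0.001 -1.   ] w 0.0130 f 60.9 F [-1.9 -1.5  6.1] j [-0.71  0.46  1.72 -0.    0.95  0.76]
[-0.27  0.16 -0.05]
```

Emit:
play_rows --steps '[[[0, 0, 0.2, 0, 0, 0], [0, 0, 0.3, 0, 0, 0], [0, 0, 0.4, 0, 0, 0], [0, 0, 0.4, 0, 0, 0], [0, 0, 0.4, 0, 0, 0], [0, 0, 0, 0, 0, 0]]]'

```text
time_s: 49.65
eef_pos: [0.4282, -0.3178, 0.0988]
orientation: [0.001, 0.999, 0.051, 0.001]
wrist_force: [0.6, -0.4, -3.9]
width: 0.0128
finger_force: 59.7
```

```bash
python3 - <<'E'
from h import *
s,M=st();print(s["torque"].round(2))
S=ctrl.get_image("scene");a=S["img"]
# handle direction vs horizontal: dark bar pixels and rim: quick crop to file
save(S,"lift.png",(200,360,50,250),4)
for t,z in(("cup_mouth",.089+.041),("cup_handle",.072)):
    for r in ctrl.spot_in(t,S)[:1]: print(t,at(S,r["position"],z).round(3),r)
E
```

```text
t 49.6 p [ 0.4282 -0.3178  0.0988] psi -84.1 tz [ 0.002 -0.002 -1.   ] w 0.0128 f 59.7 F [ 0.6 -0.4 -3.9] j [-0.71  0.4   1.7   0.    1.04  0.76]
[-0.03  0.27 -0.  ]
cup_mouth [ 0.538 -0.311  0.13 ] {'position': [281.5, 138.2], 'confidence': 0.93}
cup_handle [ 0.485 -0.28   0.072] {'position': [276.9, 135.0], 'confidence': 0.55}
```

View pics/lift.png

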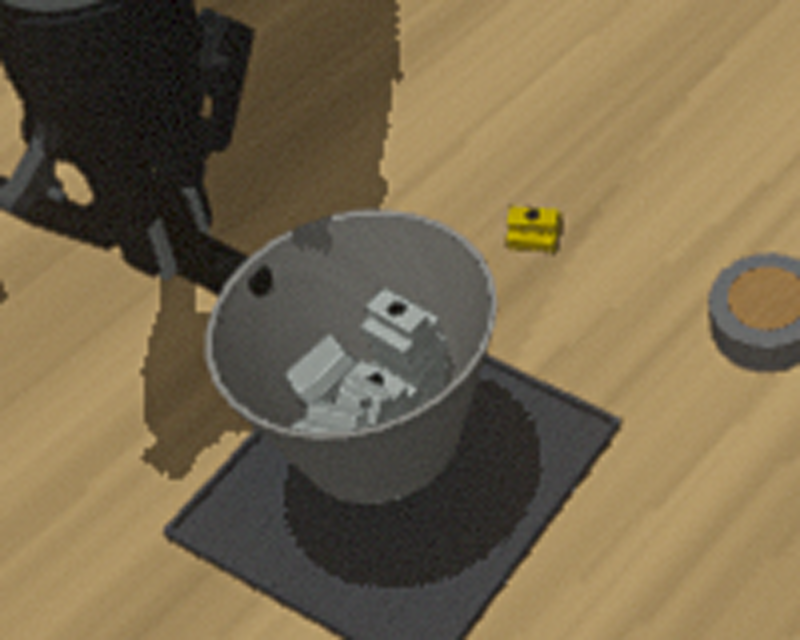

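The cup hangs level with the blanks inside, and the wrist carries 3.9 N, which fits nine blanks plus the cup. I carry it to the tub.

Emit:
play_rows --steps '[[[0, 0, 0.6, 0, 0, 0], [0, 0, 0.9, 0, 0, 0], [0, 0, 0.9, 0, 0, 0], [0, 0, 0.8, 0, 0, 0], [0.04, 0.475, 0.4, 0, 0, 0.07], [0.0785, 0.949, 0.4, 0, 0, 0.142], [0.0785, 0.949, 0.4, 0, 0, 0.142], [0.0785, 0.949, 0.4, 0, 0, 0.142], [0.0785, 0.949, 0.4, 0, 0, 0.142], [0.0785, 0.949, 0.4, 0, 0, 0.142], [0.0785, 0.949, 0.4, 0, 0, 0.142], [0.0785, 0.949, 0.4, 0, 0, 0.142]]]'

```text
time_s: 51.0
eef_pos: [0.4419, -0.1376, 0.2565]
orientation: [-0.0, 0.994, 0.108, -0.001]
wrist_force: [-0.2, 0.1, -3.8]
width: 0.0123
finger_force: 59.7
```

Emit:
play_rows --steps '[[[0.0785, 0.949, 0, 0, 0, 0.142], [0.0785, 0.949, 0, 0, 0, 0.142], [0.0785, 0.949, 0, 0, 0, 0.142], [0.0785, 0.949, 0, 0, 0, 0.142], [0.0785, 0.949, 0, 0, 0, 0.142], [0.0785, 0.949, 0, 0, 0, 0.142], [0.0785, 0.949, 0, 0, 0, 0.142], [0.0785, 0.949, 0, 0, 0, 0.142], [0.0785, 0.949, 0, 0, 0, 0.142], [0.0785, 0.949, 0, 0, 0, 0.142], [0.0785, 0.949, 0, 0, 0, 0.142], [0.0785, 0.949, 0, 0, 0, 0.142]]]'

```text
time_s: 52.2
eef_pos: [0.4651, 0.1468, 0.2561]
orientation: [-0.0, 0.981, 0.196, -0.001]
wrist_force: [0.7, 0.6, -3.8]
width: 0.0127
finger_force: 59.7
```

Emit:
play_rows --steps '[[[0.0785, 0.949, 0, 0, 0, 0.142], [0.0785, 0.949, 0, 0, 0, 0.142], [0.0785, 0.949, 0, 0, 0, 0.142], [0.0785, 0.949, 0, 0, 0, 0.142], [0.0785, 0.949, 0, 0, 0, 0.142], [0.0785, 0.949, 0, 0, 0, 0.142], [0.04, 0.475, 0, 0, 0, 0.07], [0, 0, 0, 0, 0, 0], [0, 0, 0, 0, 0, 0]]]'

```text
time_s: 53.1
eef_pos: [0.4784, 0.299, 0.2566]
orientation: [0.0, 0.97, 0.242, -0.0]
wrist_force: [0.3, -0.1, -2.8]
width: 0.0126
finger_force: 59.7
```

```bash
python3 - <<'E'
from h import *
s,M=st();print(s["torque"].round(2))
for n in("scene","top"):
    S=ctrl.get_image(n)
    for t,z in(("cup_mouth",.31),("tub_mouth",.13),("in0_mid",.25)):
        for r in ctrl.spot_in(t,S)[:2]: print(n,t,at(S,r["position"],z).round(3),r)
E
```

```text
t 53.1 p [0.4784 0.299  0.2566] psi -62.0 tz [-0.001 -0.001 -1.   ] w 0.0126 f 59.7 F [ 0.3 -0.1 -2.8] j [ 0.49  0.31  1.43 -0.    1.4   1.58]
[-0.16  0.31 -0.03]
scene cup_mouth [0.601 0.263 0.31 ] {'position': [69.0, 340.6], 'confidence': 0.74}
scene tub_mouth [0.627 0.261 0.13 ] {'position': [142.5, 340.1], 'confidence': 0.98}
scene in0_mid [0.698 0.085 0.25 ] {'position': [144.4, 340.4], 'confidence': 0.18}
top cup_mouth [0.602 0.336 0.31 ] {'position': [153.5, 97.1], 'confidence': 0.88}
top tub_mouth [0.605 0.278 0.13 ] {'position': [170.1, 142.7], 'confidence': 0.85}
top in0_mid [ 0.616 -0.022  0.25 ] {'position': [146.0, 257.6], 'confidence': 0.37}
```

Emit:
play_rows --steps '[[[0, 0, 0, 0.88, 0.47, 0], [0, 0, 0, 0.88, 0.47, 0], [0, 0, 0, 0.88, 0.47, 0], [0, 0, 0, 0.88, 0.47, 0], [0, 0, 0, 0.88, 0.47, 0], [0, 0, 0, 0.88, 0.47, 0], [0, 0, 0, 0.88, 0.47, 0], [0, 0, 0, 0.88, 0.47, 0], [0, 0, 0, 0.88, 0.47, 0], [0, 0, 0, 0.44, 0.235, 0], [0, 0, 0, 0.44, 0.235, 0], [0, 0, 0, 0.44, 0.235, 0]]]'

```text
time_s: 54.7
eef_pos: [0.479, 0.2992, 0.2569]
orientation: [-0.506, 0.828, 0.206, -0.127]
wrist_force: [-0.5, -0.0, -3.3]
width: 0.0125
finger_force: 60.0
```

Emit:
play_rows --steps '[[[0, 0, 0, 0.44, 0.235, 0], [0, 0, 0, 0.44, 0.235, 0], [0, 0, 0, 0.44, 0.235, 0], [0, 0, 0, 0.44, 0.235, 0], [0, 0, 0, 0.44, 0.235, 0], [0, 0, 0, 0.44, 0.235, 0], [0, 0, 0, 0.44, 0.235, 0], [0, 0, 0, 0.44, 0.235, 0], [0, 0, 0, 0.44, 0.235, 0], [0, 0, 0, 0.44, 0.235, 0], [0, 0, 0, 0.44, 0.235, 0], [0, 0, 0, 0.44, 0.235, 0]]]'

```text
time_s: 55.9
eef_pos: [0.479, 0.2994, 0.2569]
orientation: [0.736, -0.631, -0.157, 0.185]
wrist_force: [0.2, -0.4, -3.4]
width: 0.0126
finger_force: 60.3
```

Emit:
play_rows --steps '[[[0, 0, 0, 0.44, 0.235, 0], [0, 0, 0, 0.44, 0.235, 0], [0, 0, 0, 0.44, 0.235, 0], [0, 0, 0, 0.88, 0.47, 0], [0, 0, 0, 0.88, 0.47, 0], [0, 0, 0, 0, 0, 0], [0, 0, 0, 0, 0, 0], [0, 0, 0, 0, 0, 0], [0, 0, 0, 0, 0, 0]]]'

```text
time_s: 56.8
eef_pos: [0.4789, 0.2993, 0.2578]
orientation: [0.838, -0.488, -0.122, 0.21]
wrist_force: [-0.2, -0.8, -1.3]
width: 0.0127
finger_force: 60.3
```

```bash
python3 - <<'E'
from h import *
s,M=st();print(s["torque"].round(2))
for n in("scene","top"):
    S=ctrl.get_image(n)
    for t,z in(("cup_mouth",.25),("in0_mid",.06)):
        for r in ctrl.spot_in(t,S)[:6]: print(n,t,at(S,r["position"],z).round(3),r)
E
```

```text
t 56.8 p [0.4789 0.2993 0.2578] psi 118.0 tz [-0.41   0.767  0.494] w 0.0127 f 60.3 F [-0.2 -0.8 -1.3] j [0.12 0.87 1.54 1.68 2.19 0.86]
[-0.71 -0.14 -0.02]
scene cup_mouth [0.563 0.357 0.25 ] {'position': [74.5, 340.6], 'confidence': 0.96}
scene in0_mid [0.612 0.352 0.06 ] {'position': [146.8, 346.8], 'confidence': 0.37}
top cup_mouth [0.574 0.338 0.25 ] {'position': [172.3, 104.7], 'confidence': 0.89}
top in0_mid [0.62  0.334 0.06 ] {'position': [171.9, 128.3], 'confidence': 0.55}
```

Emit:
play_rows --steps '[[[0, 0, 0, 0.88, 0.47, 0], [0, 0, 0, 0.88, 0.47, 0], [0, 0, 0.3, 0, 0, 0], [0, 0, -0.3, 0, 0, 0], [0, 0, 0.3, 0, 0, 0], [0, 0, -0.3, 0, 0, 0], [0, 0, 0, 0, 0, 0], [0, 0, 0, 0, 0, 0]]]'

```text
time_s: 57.9
eef_pos: [0.4788, 0.2994, 0.257]
orientation: [0.885, -0.397, -0.099, 0.222]
wrist_force: [0.6, 0.1, -1.7]
width: 0.0127
finger_force: 60.3
```

```bash
python3 - <<'E'
from h import *
f=[]
for i in range(8):
    T=ctrl.get_image("top" if i else "scene");f.append(ctrl.get_state()["wrist_force"])
    if i==0:S=T
print(np.mean(f,0).round(2),np.std(f,0).round(2))
for n,im in(("scene",S),("top",T)):
    for t in("in0_mid",):
        for r in ctrl.spot_in(t,im)[:9] if n=="top" else []: print(n,at(im,r["position"],.06).round(3),r)
# bright metal blobs anywhere on bench and in the tub
[print(*np.round(b[:6],3),b[6]) for b in blobs(T,(120,300,60,330),.0125)]
st()
E
```

```text
[ 0.03  0.   -1.56] [0.53 0.57 0.41]
top [0.614 0.32  0.06 ] {'position': [173.7, 133.4], 'confidence': 0.59}
0.621 -0.13 58.891 56.179 86.52 306.125 [294.78152174 166.24021739]
0.637 0.374 201.156 252.205 30.119 2676.75 [122.0474924  166.57130193]
0.695 -0.029 113.573 92.234 17.601 1122.938 [258.         143.41832669]
0.724 -0.173 36.313 70.686 81.799 147.281 [306.37929553 132.39475945]
0.751 0.471 93.622 85.949 76.592 193.469 [ 83.47950346 132.33516166]
t 58.4 p [0.4787 0.2995 0.257 ] psi 118.2 tz [-0.352  0.659  0.665] w 0.0128 f 60.3 F [-0.7 -0.2 -0.7] j [0.17 0.95 1.55 1.86 2.31 0.89]
```

Emit:
play_rows --steps '[[[0, 0, 0, -0.88, -0.47, 0], [0, 0, 0, -0.88, -0.47, 0], [0, 0, 0, -0.88, -0.47, 0], [0, 0, 0, -0.88, -0.47, 0], [0, 0, 0, -0.88, -0.47, 0], [0, 0, 0, -0.88, -0.47, 0], [0, 0, 0, -0.88, -0.47, 0], [0, 0, 0, -0.88, -0.47, 0], [0, 0, 0, -0.88, -0.47, 0], [0, 0, 0, -0.88, -0.47, 0], [0, 0, 0, -0.88, -0.47, 0]]]'

```text
time_s: 59.45
eef_pos: [0.4788, 0.2992, 0.2571]
orientation: [-0.525, 0.816, 0.204, -0.132]
wrist_force: [0.0, -0.5, -1.5]
width: 0.0127
finger_force: 60.1
```

Emit:
play_rows --steps '[[[0, 0, 0, -0.88, -0.47, 0], [0, 0, 0, -0.88, -0.47, 0], [0, 0, 0, -0.88, -0.47, 0], [0, 0, 0, -0.88, -0.47, 0], [0, 0, 0, -0.88, -0.47, 0], [0, 0, 0, -0.88, -0.47, 0], [0, 0, 0, -0.88, -0.47, 0], [0, 0, 0, -0.88, -0.47, 0], [0, 0, 0, -0.88, -0.47, 0], [0, 0, 0, -0.88, -0.47, 0], [0, 0, 0, -0.88, -0.47, 0], [0, 0, 0, 0, 0, 0]]]'

```text
time_s: 60.65
eef_pos: [0.4777, 0.3008, 0.2572]
orientation: [0.001, 0.97, 0.244, 0.0]
wrist_force: [0.3, 0.8, -1.6]
width: 0.0127
finger_force: 59.9
```

Emit:
play_rows --steps '[[[-0.04, -0.475, 0, 0, 0, -0.07], [-0.0785, -0.949, 0, 0, 0, -0.142], [-0.0785, -0.949, 0, 0, 0, -0.142], [-0.0785, -0.949, 0, 0, 0, -0.142], [-0.0785, -0.949, 0, 0, 0, -0.142], [-0.0785, -0.949, 0, 0, 0, -0.142], [-0.0785, -0.949, 0, 0, 0, -0.142], [-0.0785, -0.949, 0, 0, 0, -0.142], [-0.0785, -0.949, 0, 0, 0, -0.142], [-0.0785, -0.949, 0, 0, 0, -0.142], [-0.0785, -0.949, 0, 0, 0, -0.142], [-0.0785, -0.949, 0, 0, 0, -0.142]]]'

```text
time_s: 61.85
eef_pos: [0.4554, 0.0247, 0.2569]
orientation: [-0.001, 0.988, 0.157, -0.0]
wrist_force: [0.8, -0.6, -0.5]
width: 0.0123
finger_force: 59.9
```

```bash
python3 - <<'E'
from h import *
np.set_printoptions(precision=3,suppress=True)
s,M=st();print(M.round(3))
T=ctrl.get_image("top");S=ctrl.get_image("scene")
for n,im in(("top",T),("scene",S)):
    for r in ctrl.spot_in("in0_mid",im)[:12]: print(n,at(im,r["position"],.06),round(r["confidence"],2),np.round(r["position"]))
for n,im in(("top",T),("scene",S)):
    p=[pix(im,(.592+.085*np.cos(t),.325+.085*np.sin(t),.055)) for t in np.linspace(0,6.28,40)];m=np.zeros(im["img"].shape[:2],np.uint8);cv2.fillPoly(m,[np.array([(c,r) for r,c in p],np.int32)],1)
    g=im["img"].max(2);print(n,"floor px",m.sum(),"median",np.median(g[m>0]),"bright",[(int(k),int(((g>k)&(m>0)).sum())) for k in(110,130,150,170)])
T["img"];cv2.imwrite("pics/tub.png",T["img"][:,:,::-1])
E
```

```text
t 61.9 p [0.455 0.025 0.257] psi -71.9 tz [-0.     0.002 -1.   ] w 0.0123 f 59.9 F [ 0.8 -0.6 -0.5] j [-0.03  0.06  1.72  0.    1.36  1.23]
[[ 0.95   0.311 -0.   ]
 [ 0.311 -0.95   0.002]
 [ 0.    -0.002 -1.   ]]
top [ 0.679 -0.038  0.06 ] 0.73 [144. 262.]
top [0.622 0.332 0.06 ] 0.38 [171. 129.]
scene [0.604 0.369 0.06 ] 0.42 [143. 347.]
top floor px 2990 median 110.0 bright [(110, 1217), (130, 567), (150, 330), (170, 125)]
scene floor px 1959 median 56.0 bright [(110, 119), (130, 82), (150, 33), (170, 3)]
```

Emit:
play_rows --steps '[[[-0.098, -0.963, 0, 0, 0, -0.145], [-0.098, -0.963, 0, 0, 0, -0.145], [-0.098, -0.963, 0, 0, 0, -0.145], [-0.098, -0.963, 0, 0, 0, -0.145], [-0.098, -0.963, 0, 0, 0, -0.145], [-0.098, -0.963, 0, 0, 0, -0.145], [-0.098, -0.963, 0, 0, 0, -0.145], [-0.098, -0.963, 0, 0, 0, -0.145], [-0.098, -0.963, 0, 0, 0, -0.145], [-0.098, -0.963, 0, 0, 0, -0.145], [-0.098, -0.963, -0.4, 0, 0, -0.145], [-0.098, -0.963, -0.6, 0, 0, -0.145]]]'

```text
time_s: 63.25
eef_pos: [0.4269, -0.263, 0.2323]
orientation: [0.0, 0.998, 0.068, 0.001]
wrist_force: [0.6, 0.1, -2.3]
width: 0.0124
finger_force: 60.0
```

Emit:
play_rows --steps '[[[-0.098, -0.963, -1, 0, 0, -0.145], [-0.098, -0.963, -1, 0, 0, -0.145], [0, 0, -1, 0, 0, 0], [0, 0, -1, 0, 0, 0], [0, 0, -1, 0, 0, 0], [0, 0, -0.5, 0, 0, 0], [0, 0, 0, 0, 0, 0], [0, 0, 0, 0, 0, 0]]]'

```text
time_s: 64.05
eef_pos: [0.4222, -0.3105, 0.0954]
orientation: [0.0, 0.999, 0.053, 0.0]
wrist_force: [-0.4, 0.0, -2.1]
width: 0.0131
finger_force: 59.9
```

```bash
python3 - <<'E'
from h import *
np.set_printoptions(precision=4,suppress=True)
s,M=st();S=ctrl.get_image("scene")
dz=s["eef_pos"][2]-.055
g=cv2.GaussianBlur(cv2.cvtColor(S["img"],cv2.COLOR_RGB2GRAY).astype(np.float32),(3,3),0)
def sc(x,y,r=.0585,z=.089+dz):
    th=np.linspace(0,2*np.pi,90);p=np.array([pix(S,(x+r*np.cos(t),y+r*np.sin(t),z)) for t in th])
    return cv2.remap(g,p[:,1].astype(np.float32)[None],p[:,0].astype(np.float32)[None],1).mean()
print("rim",max((sc(x,y),x,y) for x in np.arange(.505,.556,.003) for y in np.arange(-.33,-.28,.003)))
# tray fit: square outline contrast in scene
def tr(x,y,a):
    o=[];
    for h in(.071,.080):
        for k in range(4):
            for t in np.linspace(-.06,.06,25):
                v=np.array([[h,t],[-t,h],[-h,-t],[t,-h]][k]);c,s_=np.cos(a),np.sin(a);o.append(pix(S,(x+c*v[0]-s_*v[1],y+s_*v[0]+c*v[1],.004 if h<.075 else 0)))
    p=np.array(o,np.float32);v=cv2.remap(g,p[:,1][None].copy(),p[:,0][None].copy(),1)[0];return np.median(v[100:]-v[:100])+ (v[100:]-v[:100]).mean()
print("tray",sorted(((tr(x,y,a),x,y,np.degrees(a)) for x in np.arange(.51,.55,.003) for y in np.arange(-.32,-.285,.003) for a in np.radians([3,5,7,9])),reverse=True)[:3])
E
```

```text
t 64.0 p [ 0.4222 -0.3105  0.0954] psi -83.9 tz [ 0.001 -0.    -1.   ] w 0.0131 f 59.9 F [-0.4  0.  -2.1] j [-0.7   0.39  1.72  0.    1.03  0.76]
rim (np.float32(115.378), np.float64(0.529), np.float64(-0.3))
tray [(np.float32(134.03983), np.float64(0.528), np.float64(-0.299), np.float64(7.0)), (np.float32(132.60455), np.float64(0.528), np.float64(-0.302), np.float64(7.0)), (np.float32(132.11308), np.float64(0.528), np.float64(-0.299), np.float64(5.0))]
```

Emit:
play_rows --steps '[[[0, 0, -0.6, 0, 0, 0], [0, 0, -0.5, 0, 0, 0], [0, 0, -0.25, 0, 0, 0], [0, 0, -0.15, 0, 0, 0], [0, 0, 0, 0, 0, 0]]]'

```text
time_s: 64.6
eef_pos: [0.4219, -0.3104, 0.057]
orientation: [-0.0, 0.999, 0.053, 0.0]
wrist_force: [-0.2, 1.4, -0.7]
width: 0.0128
finger_force: 60.0
```

Emit:
play_rows --steps '[[[0, 0, -0.06, 0, 0, 0], [0, 0, -0.06, 0, 0, 0], [0, 0, 0, 0, 0, 0], [0, 0, 0, 0, 0, 0]]]'

```text
time_s: 65.0
eef_pos: [0.4222, -0.3109, 0.0553]
orientation: [0.001, 0.999, 0.053, 0.001]
wrist_force: [-4.6, 2.2, 10.1]
width: 0.013
finger_force: 61.7
```

```bash
python3 - <<'E'
from h import *
st()
f=[]
for i in range(4):
    ctrl.get_image("top");f.append(ctrl.get_state()["wrist_force"])
print(np.mean(f,0).round(2))
E
```

```text
t 65.0 p [ 0.4222 -0.3109  0.0553] psi -83.9 tz [ 0.001 -0.001 -1.   ] w 0.0130 f 61.7 F [-4.6  2.2 10.1] j [-0.7   0.45  1.75 -0.    0.95  0.76]
[-5.24  1.6  10.47]
```

Emit:
play_rows --steps '[[[0, 0, 0.04, 0, 0, 0], [0, 0, 0, 0, 0, 0]]]'

```text
time_s: 65.4
eef_pos: [0.4222, -0.3107, 0.0556]
orientation: [0.0, 0.999, 0.053, 0.001]
wrist_force: [-0.4, 0.6, 2.0]
width: 0.0128
finger_force: 60.5
```

Emit:
play_rows --steps '[[[0, 0, 0, 0, 0, 0], [0, 0, 0, 0, 0, 0], [0, 0, 0, 0, 0, 0], [0, 0, 0.4, 0, 0, 0], [0, 0, 0.8, 0, 0, 0], [0, 0, 1, 0, 0, 0], [0, 0, 1, 0, 0, 0], [0, 0, 1, 0, 0, 0], [-0.3, 0.5, 1, 0, 0, 0], [-0.5, 0.9, 1, 0, 0, 0], [-0.5, 0.9, 0, 0, 0, 0], [-0.5, 0.9, 0, 0, 0, 0]]]' --jaw -0.3

```text
time_s: 66.6
eef_pos: [0.3764, -0.2297, 0.2113]
orientation: [0.001, 0.999, 0.053, 0.001]
wrist_force: [-0.1, 0.5, 0.5]
width: 0.0555
finger_force: 0.0
```

```bash
cat > chk.py <<'E'
from h import *
np.set_printoptions(precision=4,suppress=True)
st();S=ctrl.get_image("scene");T=ctrl.get_image("top")
g=cv2.GaussianBlur(cv2.cvtColor(S["img"],cv2.COLOR_RGB2GRAY).astype(np.float32),(3,3),0)
def sc(x,y,r=.0585,z=.089):
    th=np.linspace(0,2*np.pi,90);p=np.array([pix(S,(x+r*np.cos(t),y+r*np.sin(t),z)) for t in th])
    return cv2.remap(g,p[:,1].astype(np.float32)[None],p[:,0].astype(np.float32)[None],1).mean()
print("rim",max((sc(x,y),x,y) for x in np.arange(.505,.556,.003) for y in np.arange(-.33,-.28,.003)))
for r in ctrl.spot_in("in0_mid",S)[:8]: print("scene",round(r["confidence"],2),np.round(r["position"]),at(S,r["position"],.01).round(3))
for r in ctrl.spot_in("in0_mid",T)[:8]: print("top",round(r["confidence"],2),np.round(r["position"]),at(T,r["position"],.01).round(3))
# bench: low-saturation blobs of blank size
for n,im,box in(("top",T,(70,320,20,480)),("scene",S,(90,370,20,460))):
    for b in blobs(im,box,.0125,amin=25):
        if b[5]<160: print(n,*np.round(b[:6],3),b[6].round())
E
python3 chk.py
```

```text
t 66.6 p [ 0.3764 -0.2297  0.2113] psi -83.9 tz [ 0.001 -0.001 -1.   ] w 0.0555 f 0.0 F [-0.1  0.5  0.5] j [-0.63  0.06  1.83  0.    1.25  0.83]
rim (np.float32(115.31495), np.float64(0.526), np.float64(-0.3))
scene 0.72 [230. 286.] [0.619 0.04  0.01 ]
scene 0.62 [146. 345.] [0.58  0.421 0.01 ]
top 0.46 [171. 128.] [0.635 0.35  0.01 ]
top 0.576 0.593 6.652 87.89 24.393 41.438 [ 41. 196.]
top 0.561 -0.369 95.661 22.676 20.225 30.969 [381. 181.]
top 0.687 0.365 112.382 238.632 5.628 60.562 [121. 149.]
top 0.722 -0.549 90.255 7.813 50.161 59.812 [435. 124.]
top 0.886 -0.571 144.521 13.709 86.477 138.125 [434.  71.]
top 0.951 0.568 33.69 86.628 27.925 140.062 [55. 75.]
scene 0.956 -0.119 16.269 16.685 35.1 38.625 [406. 366.]
scene 0.993 -0.089 26.032 19.743 48.956 99.75 [430. 363.]
scene 0.989 -0.06 16.424 26.222 25.426 45.156 [435. 349.]
scene 0.959 -0.082 39.891 29.723 61.964 88.062 [417. 349.]
scene 0.573 0.425 38.089 59.255 40.133 111.969 [343. 145.]
scene 0.744 0.529 111.337 119.531 87.842 157.875 [416. 145.]
scene 0.817 0.643 36.225 118.819 28.336 140.125 [451. 138.]
```

```bash
cat > k.py <<'E'
import json,numpy as np
from scipy.optimize import least_squares
from scipy.spatial.transform import Rotation as Ro
from h import R
ry=lambda t:Ro.from_euler('y',t).as_matrix();rz=lambda t:Ro.from_euler('z',t).as_matrix()
def fk(j,P):
    a1,d1,L2,c,L3,L6,e=P
    A=rz(j[0]);p=A@[a1,e,d1];A=A@ry(j[1]);p=p+A@[0,0,L2];A=A@ry(j[2]);p=p+A@[c,0,L3]
    A=A@rz(j[3])@ry(j[4])@rz(j[5]+np.pi/2);return p+A@[0,0,L6],A
D=[json.loads(l) for l in open("log.jsonl")]
f=lambda P:np.concatenate([fk(j,P)[0]-p for j,p,q in D])
r=least_squares(f,[.05,.3,.35,.03,.35,.2,.036]);P=r.x
lo=np.array([-3.03,-.79,.23,-1.04,0,-2.55]);hi=np.array([3.03,2.21,2.52,4.18,3.07,2.55])
def ik(p,M,j0):
    g=lambda j:np.r_[(fk(j,P)[0]-p)*10,Ro.from_matrix(fk(j,P)[1].T@M).as_rotvec()]
    s=least_squares(g,np.clip(j0,lo+.01,hi-.01),bounds=(lo,hi));return s.x,np.abs(s.fun).max()
if __name__=="__main__":
    print(P.round(4),np.abs(r.fun).max(),max(np.abs(fk(j,P)[1]-R(q)).max() for j,p,q in D))
E
python3 k.py; python3 - <<'E'
from h import *
from k import *
np.set_printoptions(precision=3,suppress=True)
T=ctrl.get_image("top");S=ctrl.get_image("scene")
print("ridge top T",at(T,(140.2,258.7),.088),"ends",at(T,(120+157/7.09,232+150/7.09),.088),at(T,(120+130/7.09,232+228/7.09),.088))
print("stem tip T",at(T,(120+222/7.09,232+208/7.09),.133),at(T,(120+188/7.09,232+218/7.09),.133))
k=85/390
print("stem tip S",at(S,(205+48*k,255+(512-390)*k),.133),"ridge top S",at(S,(205+135*k,255+(578-390)*k),.088))
print("box corners S",[at(S,(205+r*k,255+(c-390)*k),.06) for r,c in((100,500),(145,712),(278,665),(225,435))])
print("box corners T",[at(T,(120+r/7.09,232+c/7.09),.06) for r,c in((85,40),(12,240),(248,335),(325,130))])
pv=np.array([.675,-.027,.06]);b=np.radians(18);ux=np.array([np.cos(b),np.sin(b),0]);uy=np.array([-np.sin(b),np.cos(b),0])
j=np.array([-.1,.6,1.5,0,1.,1.2])
for th in np.linspace(-.45,.45,7):
    l=np.sin(th)*ux+[0,0,np.cos(th)]
    for sgn in(-1,):
        y=sgn*uy;z=-l;M=np.c_[np.cross(y,z),y,z]
        j,e=ik(pv+l*.055,M,j);print(round(th,2),j,round(e,4))
E
```

```text
[0.     0.2212 0.4242 0.0409 0.4475 0.2541 0.0366] 1.7710349853317098e-10 5.551115123125783e-16
ridge top T [ 0.681 -0.03   0.088] ends [ 0.676 -0.015  0.088] [ 0.685 -0.045  0.088]
stem tip T [ 0.636 -0.034  0.133] [ 0.649 -0.038  0.133]
stem tip S [ 0.65  -0.039  0.133] ridge top S [ 0.679 -0.027  0.088]
box corners S [array([ 0.626, -0.004,  0.06 ]), array([0.72 , 0.027, 0.06 ]), array([ 0.74 , -0.054,  0.06 ]), array([ 0.644, -0.085,  0.06 ])]
box corners T [array([0.717, 0.027, 0.06 ]), array([ 0.742, -0.054,  0.06 ]), array([ 0.643, -0.085,  0.06 ]), array([ 0.617, -0.003,  0.06 ])]
-0.45 [-0.191  0.455  1.652  0.349  0.664  0.83 ] 0.0
-0.3 [-0.156  0.51   1.522  0.179  0.848  1.   ] 0.0
-0.15 [-0.123  0.584  1.381  0.073  1.042  1.101] 0.0
-0.0 [-0.094  0.673  1.228  0.     1.241  1.162] 0.0
0.15 [-0.069  0.777  1.062 -0.056  1.442  1.199] 0.0
0.3 [-0.046  0.896  0.88  -0.105  1.647  1.217] 0.0
0.45 [-0.027  1.032  0.673 -0.153  1.86   1.217] 0.0
```

The switch pivot comes out at (0.681, -0.029), box x at 17.6°, consistent in both views. I approach along the lever.

Emit:
play_rows --steps '[[[0.808, 0.604, 0.2, 0, 0, 0.319], [0.808, 0.604, 0.2, 0, 0, 0.319], [0.808, 0.604, 0, 0, 0, 0.319], [0.808, 0.604, 0, 0, 0, 0.319], [0.808, 0.604, 0, 0, 0, 0.319], [0.808, 0.604, 0, 0, 0, 0.319], [0.808, 0.604, 0, 0.217, -0.683, 0], [0.808, 0.604, 0, 0.217, -0.683, 0], [0.808, 0.604, 0, 0.217, -0.683, 0], [0.808, 0.604, 0, 0.217, -0.683, 0], [0.808, 0.604, 0, 0.217, -0.683, 0], [0.808, 0.604, 0, 0.217, -0.683, 0]]]' --jaw -0.1

```text
time_s: 68.1
eef_pos: [0.6205, -0.0492, 0.2199]
orientation: [-0.034, 0.963, 0.148, 0.222]
wrist_force: [-0.5, 0.2, 0.4]
width: 0.0468
finger_force: 0.0
```

Emit:
play_rows --steps '[[[0, 0, -0.5, 0, 0, 0], [0, 0, 0, 0, 0, 0], [0, 0, 0, 0, 0, 0]]]'

```text
time_s: 68.4
eef_pos: [0.6188, -0.0499, 0.2069]
orientation: [-0.034, 0.964, 0.148, 0.219]
wrist_force: [0.3, -0.2, 0.2]
width: 0.047
finger_force: 0.0
```

```bash
cat > sw.py <<'E'
from h import *
from scipy.spatial.transform import Rotation as Ro
np.set_printoptions(precision=3,suppress=True)
pv=np.array([.681,-.029,.06]);b=np.radians(17.6);ux=np.array([np.cos(b),np.sin(b),0]);uy=np.array([-np.sin(b),np.cos(b),0])
def lev(th): return np.sin(th)*ux+np.array([0,0,np.cos(th)])
def tgt(th,s):
    l=lev(th);y=-uy;z=-l;return pv+l*s,np.c_[np.cross(y,z),y,z]
def rel(th,s_,st_,n=1):
    p,M=tgt(th,s_);s,A=st_;print("to th %.2f s %.3f:"%(th,s_),((p-s["eef_pos"])/.025/n).round(3),(np.degrees(Ro.from_matrix(M@A.T).as_rotvec())/6/n).round(3))
def where(s):
    d=s["eef_pos"]-pv;print("along ux,uy,z",ux@d,uy@d,d[2],"angle",np.arctan2(ux@d,d[2]),"r",np.hypot(ux@d,d[2]))
E
python3 - <<'E'
from sw import *
x=st();where(x[0]);rel(-.45,.15,x);rel(-.45,.04,x)
W=ctrl.get_image("wrist");s=x[0]
for t in("collar_grip",):
    for r in ctrl.spot_in(t,W)[:2]:print(t,r)
for a in(.062,.081,.047):print(a,wpix(W,s,pv+lev(-.45)*a))
T=ctrl.get_image("top")
g=W["img"].max(2).astype(int)
for a in(.079,.06,.05):
    print(a,[int(g[tuple(np.round(wpix(W,s,pv+lev(-.45)*a+uy*k)).astype(int))]) for k in np.arange(-.024,.025,.003)])
cv2.imwrite("pics/sw.png",W["img"][:,:,::-1])
E
```

```text
t 68.4 p [ 0.619 -0.05   0.207] psi -72.5 tz [ 0.413  0.131 -0.901] w 0.0470 f 0.0 F [ 0.3 -0.2  0.2] j [-0.23  0.27  1.65  0.3   0.85  0.88]
along ux,uy,z -0.06560597257458624 -0.0011329302009018142 0.14694207120340705 angle -0.41991873395735557 r 0.16092270171422213
to th -0.45 s 0.150: [ 0.     0.048 -0.475] [-0.003 -0.023  0.011]
to th -0.45 s 0.040: [ 1.824  0.626 -4.437] [-0.003 -0.023  0.011]
collar_grip {'position': [184.7, 257.2], 'confidence': 0.79}
0.062 [193.148 257.16 ]
0.081 [200.267 257.067]
0.047 [188.184 257.226]
0.079 [130, 45, 38, 37, 36, 38, 37, 24, 114, 125, 111, 14, 14, 33, 35, 35, 34]
0.06 [129, 35, 35, 37, 37, 36, 19, 18, 70, 85, 65, 20, 19, 32, 34, 34, 32]
0.05 [96, 36, 36, 36, 36, 40, 17, 20, 70, 79, 68, 19, 18, 33, 35, 34, 32]
```

Emit:
play_rows --steps '[[[-0.02, 0.12, -0.475, 0, 0, 0], [0.304, 0.096, -0.66, 0, 0, 0], [0.304, 0.096, -0.66, 0, 0, 0], [0.304, 0.096, -0.66, 0, 0, 0], [0.304, 0.096, -0.66, 0, 0, 0], [0.304, 0.096, -0.66, 0, 0, 0], [0.304, 0.096, -0.66, 0, 0, 0], [0, 0, 0, 0, 0, 0], [0, 0, 0, 0, 0, 0]]]'

```text
time_s: 69.45
eef_pos: [0.664, -0.0317, 0.0964]
orientation: [-0.034, 0.963, 0.149, 0.22]
wrist_force: [0.4, -0.8, 0.1]
width: 0.0464
finger_force: 0.0
```

```bash
python3 - <<'E'
from sw import *
x=st();where(x[0]);rel(-.45,.04,x)
E
```

```text
t 69.5 p [ 0.664 -0.032  0.096] psi -72.4 tz [ 0.414  0.132 -0.901] w 0.0464 f 0.0 F [ 0.4 -0.8  0.1] j [-0.18  0.5   1.63  0.35  0.65  0.84]
along ux,uy,z -0.01704971385268705 0.0025687014406379706 0.03641360074925905 angle -0.43790504955325565 r 0.04020750007131689
to th -0.45 s 0.040: [ 0.018 -0.102 -0.016] [-0.007 -0.007  0.006]
```

Emit:
play_rows --steps '[[[0, 0, 0, 0, 0, 0], [0, 0, 0, 0, 0, 0], [0, 0, 0, 0, 0, 0], [0, 0, 0, 0, 0, 0], [0, 0, 0, 0, 0, 0]]]' --jaw 1

```text
time_s: 69.95
eef_pos: [0.6644, -0.0316, 0.0981]
orientation: [-0.034, 0.963, 0.149, 0.221]
wrist_force: [-6.0, 1.9, 6.8]
width: 0.0191
finger_force: 58.4
```

```bash
python3 - <<'E'
from sw import *
x=st();where(x[0]);rel(-.45,.056,x,6)
E
```

```text
t 70.0 p [ 0.664 -0.032  0.098] psi -72.4 tz [ 0.416  0.132 -0.9  ] w 0.0191 f 58.4 F [-6.   1.9  6.8] j [-0.18  0.49  1.63  0.35  0.65  0.84]
along ux,uy,z -0.01658629220620464 0.002512077664198174 0.03809252709376866 angle -0.41066424510879057 r 0.041546909747165364
to th -0.45 s 0.056: [-0.044 -0.032  0.082] [-0.001  0.003  0.001]
```

Emit:
play_rows --steps '[[[-0.058, -0.018, 0.126, 0, 0, 0], [-0.058, -0.018, 0.126, 0, 0, 0], [-0.058, -0.018, 0.126, 0, 0, 0], [-0.058, -0.018, 0.126, 0, 0, 0], [0, 0, 0, 0, 0, 0], [0, 0, 0, 0, 0, 0]]]'

```text
time_s: 70.55
eef_pos: [0.6585, -0.0334, 0.1096]
orientation: [-0.034, 0.963, 0.149, 0.221]
wrist_force: [5.1, 3.4, -4.2]
width: 0.0189
finger_force: 58.8
```

```bash
python3 - <<'E'
from sw import *
x=st();where(x[0]);print("F along lever",lev(-.45)@x[0]["wrist_force"],"ux",ux@x[0]["wrist_force"])
n=10;r=.0555
th=np.linspace(-.45,.45,n+1)
for i in range(n):print(((lev(th[i+1])-lev(th[i]))*r/.025).round(3),np.round(np.degrees(.09)/6*uy,3))
E
```

```text
t 70.5 p [ 0.658 -0.033  0.11 ] psi -72.4 tz [ 0.415  0.132 -0.9  ] w 0.0189 f 58.8 F [ 5.1  3.4 -4.2] j [-0.19  0.47  1.64  0.34  0.67  0.85]
along ux,uy,z -0.022779544280303834 0.002602288008419926 0.04957084420453284 angle -0.430754989351034 r 0.05455434201572218
F along lever -6.334085144821244 ux 5.8470870738209015
[0.175 0.056 0.079] [-0.26   0.819  0.   ]
[0.181 0.057 0.062] [-0.26   0.819  0.   ]
[0.186 0.059 0.045] [-0.26   0.819  0.   ]
[0.189 0.06  0.027] [-0.26   0.819  0.   ]
[0.19  0.06  0.009] [-0.26   0.819  0.   ]
[ 0.19   0.06  -0.009] [-0.26   0.819  0.   ]
[ 0.189  0.06  -0.027] [-0.26   0.819  0.   ]
[ 0.186  0.059 -0.045] [-0.26   0.819  0.   ]
[ 0.181  0.057 -0.062] [-0.26   0.819  0.   ]
[ 0.175  0.056 -0.079] [-0.26   0.819  0.   ]
```

Emit:
play_rows --steps '[[[0.175, 0.056, 0.079, -0.26, 0.819, 0], [0.181, 0.057, 0.062, -0.26, 0.819, 0], [0.186, 0.059, 0.045, -0.26, 0.819, 0], [0.189, 0.06, 0.027, -0.26, 0.819, 0], [0.19, 0.06, 0.009, -0.26, 0.819, 0], [0, 0, 0, 0, 0, 0]]]'

```text
time_s: 71.15
eef_pos: [0.6819, -0.0257, 0.1138]
orientation: [0.0, 0.988, 0.153, -0.002]
wrist_force: [-0.4, 1.4, -5.8]
width: 0.0189
finger_force: 59.2
```

```bash
python3 - <<'E'
from sw import *
x=st();where(x[0]);print("F",lev(0)@x[0]["wrist_force"],"ux",ux@x[0]["wrist_force"]);rel(.45,.055,x,5)
E
```

```text
t 71.2 p [ 0.682 -0.026  0.114] psi -72.4 tz [-0.003 -0.001 -1.   ] w 0.0189 f 59.2 F [-0.4  1.4 -5.8] j [-0.09  0.69  1.2  -0.    1.25  1.17]
along ux,uy,z 0.0018670224650034744 0.0028181945251809335 0.05375477147356915 angle 0.03471826240217274 r 0.053787184617346086
F -5.83896610798221 ux 0.02135311936558909
to th 0.45 s 0.055: [ 0.175  0.032 -0.034] [-0.258  0.813  0.   ]
```

Emit:
play_rows --steps '[[[0.19, 0.06, -0.009, -0.26, 0.819, 0], [0.189, 0.06, -0.027, -0.26, 0.819, 0], [0.186, 0.059, -0.045, -0.26, 0.819, 0], [0.181, 0.057, -0.062, -0.26, 0.819, 0], [0.175, 0.056, -0.079, -0.26, 0.819, 0], [0.03, 0.01, -0.02, -0.04, 0.13, 0], [0, 0, 0, 0, 0, 0]]]'

```text
time_s: 71.85
eef_pos: [0.7041, -0.0191, 0.1071]
orientation: [0.034, 0.961, 0.148, -0.229]
wrist_force: [-14.1, -0.4, 0.0]
width: 0.019
finger_force: 59.3
```

```bash
python3 - <<'E'
from sw import *
x=st();where(x[0]);print("F",lev(.45)@x[0]["wrist_force"],"ux",ux@x[0]["wrist_force"],"perp",(np.cos(.45)*ux-np.array([0,0,np.sin(.45)]))@x[0]["wrist_force"])
E
```

```text
t 71.8 p [ 0.704 -0.019  0.107] psi -72.5 tz [-0.431 -0.134 -0.892] w 0.0190 f 59.3 F [-14.1  -0.4   0. ] j [-0.03  1.07  0.61 -0.15  1.9   1.22]
along ux,uy,z 0.024964167534637923 0.00242024979913009 0.04711160837152803 angle 0.4872759695274531 r 0.05331710142205501
F -5.86647198330702 ux -13.503571561167472 perp -12.162689416163246
```

Emit:
play_rows --steps '[[[-0.072, -0.023, -0.156, 0, 0, 0], [-0.072, -0.023, -0.156, 0, 0, 0], [-0.06, -0.02, -0.13, 0, 0, 0], [0, 0, 0, 0, 0, 0]]]'

```text
time_s: 72.25
eef_pos: [0.6995, -0.0206, 0.0982]
orientation: [0.034, 0.962, 0.149, -0.227]
wrist_force: [-8.1, 1.9, -0.5]
width: 0.0191
finger_force: 59.7
```

Emit:
play_rows --steps '[[[0, 0, 0, 0, 0, 0], [0, 0, 0, 0, 0, 0], [0, 0, 0, 0, 0, 0]]]' --jaw -0.1

```text
time_s: 72.55
eef_pos: [0.7004, -0.0207, 0.0982]
orientation: [0.035, 0.962, 0.148, -0.226]
wrist_force: [-0.0, 0.1, 0.3]
width: 0.0467
finger_force: 0.0
```

```bash
python3 - <<'E'
from sw import *
from k import ik
x=st();where(x[0]);j=x[0]["joints"]
for s_ in(.06,.08,.10,.12):
    p,M=tgt(.47,s_);j,e=ik(p,M,j);print(s_,j,round(e,4))
E
```

```text
t 72.5 p [ 0.7   -0.021  0.098] psi -72.5 tz [-0.425 -0.135 -0.895] w 0.0467 f 0.0 F [-0.   0.1  0.3] j [-0.03  1.06  0.65 -0.15  1.87  1.22]
along ux,uy,z 0.020958497030836208 0.002025950864053723 0.038209877255082375 angle 0.5016984821215175 r 0.04358042355966761
0.06 [-0.028  1.079  0.583 -0.159  1.923  1.215] 0.0
0.08 [-0.024  1.103  0.499 -0.161  1.983  1.208] 0.0
0.1 [-0.021  1.135  0.399 -0.165  2.05   1.2  ] 0.0
0.12 [-0.017  1.184  0.269 -0.171  2.131  1.188] 0.0
```

Emit:
play_rows --steps '[[[0.228, 0.072, 0.495, 0, 0, 0], [0.228, 0.072, 0.495, 0, 0, 0], [0.228, 0.072, 0.495, 0, 0, 0], [0.228, 0.072, 0.495, 0, 0, 0], [0, 0, 0.5, 0.1, -0.4, 0], [-0.4, -0.1, 0.5, 0.2, -0.68, 0], [-0.8, -0.2, 0.5, 0.2, -0.68, 0], [-0.8, -0.2, 0.5, 0.2, -0.68, 0], [-0.8, -0.2, 0.5, 0.2, -0.68, 0], [-0.8, -0.2, 0.3, 0.2, -0.68, 0], [-0.8, -0.2, 0, 0.1, -0.3, 0], [-0.8, -0.2, 0, 0, 0, 0]]]'

```text
time_s: 73.75
eef_pos: [0.5921, -0.0461, 0.2182]
orientation: [0.006, 0.989, 0.151, -0.006]
wrist_force: [1.0, -0.3, 0.5]
width: 0.0473
finger_force: 0.0
```

Emit:
play_rows --steps '[[[-0.9, 0, 0, 0, 0, 0], [-0.9, 0, 0, 0, 0, 0], [-0.9, 0, 0, 0, 0, 0], [-0.9, 0, 0, 0, 0, 0], [-0.9, 0, 0, 0, 0, 0], [-0.9, 0, 0, 0, 0, 0], [0, 0, 0, 0, 0, 0], [0, 0, 0, 0, 0, 0]]]'

```text
time_s: 74.55
eef_pos: [0.4586, -0.0457, 0.2176]
orientation: [0.006, 0.988, 0.151, -0.007]
wrist_force: [0.3, 0.3, 0.6]
width: 0.0469
finger_force: 0.0
```

```bash
python3 chk.py; python3 - <<'E'
from sw import *
S=ctrl.get_image("scene");T=ctrl.get_image("top")
for n,im in(("S",S),("T",T)):
    g=im["img"].max(2).astype(int)
    for th in(-.45,.45):
        c=[]
        for a in(.035,.045,.055,.066,.075,.08):
            r,q=np.round(pix(im,pv+lev(th)*a+uy*.002)).astype(int);c.append(int(g[r,q]))
        print(n,th,c)
    for r in ctrl.spot_in("collar_grip",im)[:1]:print(r,at(im,r["position"],.1023).round(3),"exp on",(pv+lev(.45)*.047).round(3),"off",(pv+lev(-.45)*.047).round(3))
E
```

```text
t 74.5 p [ 0.4586 -0.0457  0.2176] psi -72.6 tz [-0.012 -0.014 -1.   ] w 0.0469 f 0.0 F [0.3 0.3 0.6] j [-0.17  0.11  1.76 -0.02  1.28  1.1 ]
rim (np.float32(118.94002), np.float64(0.523), np.float64(-0.282))
scene 0.61 [145. 346.] [0.579 0.431 0.01 ]
top 0.576 0.593 6.652 88.16 24.393 42.125 [ 41. 196.]
top 0.561 -0.369 95.747 22.676 20.225 32.281 [381. 181.]
top 0.627 -0.13 58.849 45.699 87.638 96.625 [295. 164.]
top 0.687 0.365 112.634 238.629 5.832 63.969 [120. 149.]
top 0.722 -0.549 90.255 7.902 50.161 60.781 [435. 124.]
top 0.886 -0.571 144.576 13.709 86.478 138.688 [434.  71.]
scene 0.96 -0.114 30.816 20.368 35.1 60.844 [409. 366.]
scene 1.006 -0.006 19.979 31.184 15.347 84.281 [453. 332.]
scene 0.573 0.425 38.278 59.522 38.221 114.344 [343. 145.]
S -0.45 [49, 117, 172, 174, 163, 166]
S 0.45 [45, 50, 41, 88, 87, 119]
{'position': [234.6, 305.7], 'confidence': 0.59} [ 0.701 -0.029  0.102] exp on [ 0.7   -0.023  0.102] off [ 0.662 -0.035  0.102]
T -0.45 [39, 39, 39, 38, 39, 39]
T 0.45 [38, 31, 31, 89, 88, 107]
{'position': [131.8, 253.3], 'confidence': 0.45} [ 0.701 -0.017  0.102] exp on [ 0.7   -0.023  0.102] off [ 0.662 -0.035  0.102]
```

```bash
python3 - <<'E'
from h import *
T=ctrl.get_image("top");S=ctrl.get_image("scene")
for n,im in(("S",S),("T",T)):
    for t,z in(("cup_mouth",.089),("tray_top",.004)):
        for r in ctrl.spot_in(t,im)[:2]:print(n,t,r,at(im,r["position"],z).round(3))
o=cv2.imread("pics/tub.png")[:,:,::-1].astype(int)  # before the cup came back
L=cv2.imread("pics/lift.png")
g=cv2.cvtColor(S["img"],cv2.COLOR_RGB2GRAY).astype(np.float32)
def sc(x,y,im,r,z=.089):
    th=np.linspace(0,2*np.pi,120);k=[]
    for q in(r,r-.006,r+.006):
        p=np.array([pix(im,(x+q*np.cos(t),y+q*np.sin(t),z)) for t in th],np.float32);gg=cv2.cvtColor(im["img"],cv2.COLOR_RGB2GRAY).astype(np.float32)
        k.append(cv2.remap(gg,p[:,1][None].copy(),p[:,0][None].copy(),1)[0])
    return np.median(k[0]-np.maximum(k[1],0))+np.median(np.abs(k[0]-k[2]))
for n,im in(("S",S),("T",T)):
    print(n,sorted(((sc(x,y,im,.0585),round(x,3),round(y,3)) for x in np.arange(.50,.56,.003) for y in np.arange(-.34,-.26,.003)),reverse=True)[:4])
E
```

```text
S cup_mouth {'position': [291.7, 141.8], 'confidence': 0.9} [ 0.531 -0.304  0.089]
S cup_mouth {'position': [142.6, 341.5], 'confidence': 0.67} [0.607 0.321 0.089]
S tray_top {'position': [335.4, 154.4], 'confidence': 0.69} [ 0.563 -0.322  0.004]
T cup_mouth {'position': [189.3, 366.3], 'confidence': 0.89} [ 0.526 -0.308  0.089]
T tray_top {'position': [202.1, 343.1], 'confidence': 0.83} [ 0.509 -0.26   0.004]
S [(np.float32(54.126465), np.float64(0.527), np.float64(-0.298)), (np.float32(53.25293), np.float64(0.527), np.float64(-0.301)), (np.float32(51.91211), np.float64(0.53), np.float64(-0.301)), (np.float32(37.57422), np.float64(0.53), np.float64(-0.298))]
T [(np.float32(72.228516), np.float64(0.53), np.float64(-0.301)), (np.float32(56.890625), np.float64(0.53), np.float64(-0.304)), (np.float32(51.1792), np.float64(0.527), np.float64(-0.301)), (np.float32(50.688477), np.float64(0.53), np.float64(-0.298))]
```

```bash
python3 -c "
from rig import ctrl
print(ctrl.hand_in())"
```

```text
the job is handed in; nothing more can be done
None
```

The job is handed in: the six loose blanks went into the cup with the other three, the whole batch was poured into the tub, the empty cup stands upright in the middle of its tray, and the lever is over to "on" with the collar down. I checked the pour by the change in weight, and saw no blanks on the bench in the camera images, but did not count nine in the tub. One drop into the cup pressed on the blanks with about 49 N at the fingers, over the 40 N limit set for the arm and gripper body.

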